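# Load the headphone rail

## Task

Put the listening gear away on the hook rail: lower every headphone stand on the mantel foot-first into the rail's open loading gap and slide it along under the lips until its whole foot is beneath them, then set the black record weight down flat in the empty gap so that no stand can come back out. Every pair of headphones must finish hanging by its headband over the head of a stand in the rail, one pair to a stand, and the tumbler, spindle cap and candle jar stay where they are.

Things in the scene. Friction and masses are not known exactly. Their poses are not given: they have to be found in the camera images.
- rail: fixed aluminium hook rail, 338 mm long along its own y; origin mid-length at the underside, z up; floor 4 mm thick. From y = -65 to +165 mm a channel 49 mm wide inside, roofed by two lips (17 to 21 mm up) with a 20 mm slot between them along the middle. From y = -165 to -65 mm the open loading gap. Both ends closed. The gap opens into the channel on the centre line (x = 0).
- gap (a point): centre of the floor of the loading gap, a lipless open tray 74 mm wide (x) and 100 mm long (y) inside, walls 16 mm high; the point is at rail y = -115 mm, 4 mm up
- end (a point): floor of the channel at its closed far end (rail x = 0, y = +165 mm, 4 mm up)
- stand1: orange headphone stand, 150 mm high, 0.3 kg, weight mostly in its dark steel foot 44 (x) x 52 (y) x 10 mm high; thin 12 mm orange post; orange head 28 (x) x 20 (y) mm from 114 mm up, flat 20 mm apart sides facing +-y, top rounded about y (radius 14 mm). Origin: centre of the underside, z up; same after a half turn. May be absent (None).
- stand1_top (a point): highest point of the rounded head of stand1, 150 mm above its underside
- stand2: orange headphone stand, 150 mm high, 0.3 kg, weight mostly in its dark steel foot 44 (x) x 52 (y) x 10 mm high; thin 12 mm orange post; orange head 28 (x) x 20 (y) mm from 114 mm up, flat 20 mm apart sides facing +-y, top rounded about y (radius 14 mm). Origin: centre of the underside, z up; same after a half turn. May be absent (None).
- stand2_top (a point): highest point of the rounded head of stand2, 150 mm above its underside
- stand3: orange headphone stand, 150 mm high, 0.3 kg, weight mostly in its dark steel foot 44 (x) x 52 (y) x 10 mm high; thin 12 mm orange post; orange head 28 (x) x 20 (y) mm from 114 mm up, flat 20 mm apart sides facing +-y, top rounded about y (radius 14 mm). Origin: centre of the underside, z up; same after a half turn. May be absent (None).
- stand3_top (a point): highest point of the rounded head of stand3, 150 mm above its underside
- stand4: orange headphone stand, 150 mm high, 0.3 kg, weight mostly in its dark steel foot 44 (x) x 52 (y) x 10 mm high; thin 12 mm orange post; orange head 28 (x) x 20 (y) mm from 114 mm up, flat 20 mm apart sides facing +-y, top rounded about y (radius 14 mm). Origin: centre of the underside, z up; same after a half turn. May be absent (None).
- stand4_top (a point): highest point of the rounded head of stand4, 150 mm above its underside
- phones1: black rigid headphones standing on two ear cups: 146 (x) x 48 (y) x 132 mm high, 0.2 kg. Arch lies in the xz plane; flat headband top 44 (x) x 32 (y) mm, from 124 to 132 mm up. Cups 62 mm high, inner faces 94 mm apart. Origin: on the table midway between the cups, z up. May be absent (None).
- phones1_band (a point): centre of the underside of the headband top of phones1, 124 mm above its origin
- phones2: blue rigid headphones standing on two ear cups: 146 (x) x 48 (y) x 132 mm high, 0.2 kg. Arch lies in the xz plane; flat headband top 44 (x) x 32 (y) mm, from 124 to 132 mm up. Cups 62 mm high, inner faces 94 mm apart. Origin: on the table midway between the cups, z up. May be absent (None).
- phones2_band (a point): centre of the underside of the headband top of phones2, 124 mm above its origin
- weight: black ceramic record weight: disc 60 mm across and 32 mm high with a knob 24 mm across from 32 to 54 mm; 0.35 kg; origin at centre of the underside
- tumbler: stainless steel tumbler, 72 mm across, 105 mm high, bystander; origin under its centre
- cap: yellow plastic spindle cap, 38 mm across, 16 mm high, bystander; origin under its centre
- jar: amber glass candle jar with wooden lid, 60 mm across, 75 mm high, bystander; origin under its centre
Not all that is in view belongs to the job. What is shaped like the stand4 but blue or purple is not meant.

How it is judged:
By the outcome, as a careful person would: the job done as asked, in the order asked, and still so for the second after the job is handed in, with the robot touching nothing.
Of stand1, stand2, stand3, stand4 only 3 to 4 are there at a start; the rules pass over those that are not, and their reading is None.
Of phones1, phones2 only 1 to 2 are there at a start; the rules pass over those that are not, and their reading is None.
At some moment in a run one of weight, stand1, stand2, stand3, stand4 may be knocked a few centimetres aside while the robot is not near it.
It also fails if it takes over 210 s, if anything falls off the work surface, if the arm or the gripper's body presses on something with over 40 N, if the wrist force passes 120 N, or if a joint passes its speed limit or range.

## Robot

A 7-joint arm with a two-finger parallel gripper is mounted at the origin on the work surface. World frame = base frame: x ahead of the robot, y to its left, z up, the work surface at z = 0. Lengths are in m, angles in degrees, forces in N, time in s.
With the tool pointing down it reaches from about 0.425 to 0.875 m from the base axis. Payload 9.9 kg.
Tool frame: the origin (TCP) lies on the centre line of the jaws, within the pads' length; the fingertips stand finger_overhang ahead of it and the grasp point (between the pads) lies 5 mm behind it (finger_overhang is the distance from the TCP to the fingertips, in m); x points along the fingers, z is the direction in which the jaws open and shut, and the axes are right-handed (so a half turn about x gives the same grasp; the last joint's range is limited). The gripper opens to 85 mm and grips with 20 to 120 N. Pads are 22 mm wide; open, the fingers measure 114 mm over their backs; the gripper's body (76 mm by 85 mm) begins 54 mm behind the grasp point. The pads swing forward as they close: fully open they stand 13 mm farther back than shut.
Start: joints at [65.443, 32.985, 1.427, 82.34, -0.859, 64.687, -3.237], TCP at [0.228, -0.635, 0.245] pointing down, gripper open.
Joint ranges: [-157.87, 157.87], [-19.46, 123.44], [-87.15, 90], [11.01, 140.99], [-62.26, 242.26], [9.8, 113.94], [-161.44, 161.44]. Speed limits (degrees/s): [127.2, 127.2, 172.46, 172.46, 180, 180, 180].

## Interface

Orientations are given as a 3x3 rotation matrix whose columns are the frame's x, y, z axes.
In Python, from cell import get_state, capture, get_calibration, sign_off, trace, finger_overhang gives the robot as it stands. The module is installed in compiled form; this text tells all that it offers.
- The arm moves only by the tool apply_moves, never from a script. Its argument "deltas" is a list of rows, each an object with "xyz": the shift along the tool's x, y, z each as a share of 0.1 m, from -1 to 1, a list of three; "twist": the turn, a rotation vector about the tool's x, y, z each as a share of 2 pi rad, from -1 to 1, a list of three; "jaw": the opening, from 0 (shut) to 1 (fully open). A call has 1 to 5 rows; each row is the pose to reach, as a shift and turn from the pose measured when the call began, along the tool's axes at that moment, turning the shorter way round; what a row does not reach only later rows make up. A row lasts 1/10 s, in which the tool goes at most 50 mm and 8.59 degrees, less where a joint would pass 70% of its speed; a pose out of reach is approached as far as the arm can. A call with a number of a shift or a turn outside -1 to 1 is refused whole. A call with a gripper value outside its range is refused whole. The fingers move at their own pace and stop on an object; the grip force is fixed at half the most. Time passes only in rows, so rows that repeat a pose let the fingers close. It gives the time, the measured TCP pose, the force and the opening at its end, in the units of the state.
- get_state(): the state, without advancing time (a new reading comes with each control period).
- capture(name): name is "scene" or "side" or "wrist"; returns (picture, depth): 420x560x3 uint8, blue, green, red; 420x560 float32, m along the optical axis (not along the pixel's ray), 0 where there is no reading.
- get_calibration(name): a dict with "fx", "fy", "cx", "cy" (pixels), "R" (3x3) and "t" (3): a world point X has camera coordinates R X + t. Camera axes: x right, y down, z forward; pixel columns grow to the right and rows downward; lengths in m; the calibration is good to about 2 mm. A picture is of the moment at which its call begins: read the wrist's pose just before it. get_calibration takes no time and is no camera call; for the wrist camera it gives the pose at the moment of the call.
- sign_off(): hands the job in, once; it reports no verdict.
Trained networks look in the newest picture that a camera, given by its name, has taken for a name from the list of things; names that differ only in an ending like _2 or _b are one class to them, and where a whole thing is asked for, a point or a joint stands for the part that bears it (a point fixed in the world has none). Each returns a list of dicts, best first, with "conf" (0 to 1); they miss things now and then, are a little off and sometimes report something else, mostly with a low value. They report only what shows in the picture. A call takes as long as a camera call. They do not tell look-alikes from the thing itself.
- trace(camera, label): "region" (420x560 bool, what is visible of it) and "box" ([left, top, width, height] in pixels, round what is visible of it).
The state is a dict: "time_s": time; "joint_pos": joint angles; "joint_vel": joint speeds; "effort": joint torques, N m; "tcp_pos": TCP position; "ee_rot": TCP orientation; "ft_force": force on the tool from outside, world axes, zero at the start; "wrist_torque": the same for the moment, N m; "opening": opening from 0.0 (shut) to 1.0 (fully open).
Only numpy, scipy, OpenCV 4.12 (cv2) and the standard library are available. Lean on these libraries where they do the work, as an engineer would, in place of code of your own. Each camera call takes 0.05 s, during which the arm holds its last target.

## Working session

There is one attempt and no reset: what is moved stays moved. The work goes in short steps, Python scripts to look and compute and a tool call to move; the robot and the scene stay as the last step left them, time stands still between calls to the robot, and variables do not carry over. Pictures are saved under pics/ and viewed, and the job is handed in when it is done.

Besides the shell and the picture viewer there is one more tool, called after "Request:" as name(argument=value, ...) on one line, values as JSON. apply_moves: Moves the arm, as the interface text tells. Its arguments: {"type":"object","properties":{"deltas":{"type":"array"}},"required":["deltas"]}

```bash
mkdir -p pics; ls; python3 - <<'E'
from cell import *
import cv2
print(get_state()); print(finger_overhang)
for n in ["scene","side","wrist"]:
    p,d=capture(n); cv2.imwrite(f"pics/a_{n}.png",p); c=get_calibration(n); print(n,c)
E
```

```text
pics
{'time_s': 0.0, 'joint_pos': array([65.44462129, 33.03219866,  1.42258384, 82.38725651, -0.86047667,
       64.68682247, -3.23598416]), 'joint_vel': array([ 0.02818917,  0.03455267, -0.03459665, -0.00959476,  0.03463404,
        0.09694791,  0.07924727]), 'effort': array([ 1.12509566e-03, -7.65757799e+01,  2.25021422e+00, -2.85975015e+01,
        1.50452560e-02,  1.27071486e-02,  4.34793390e-05]), 'tcp_pos': array([ 0.22800851, -0.6348561 ,  0.24444264]), 'ee_rot': array([[-6.23189889e-04,  9.41132062e-01,  3.38038538e-01],
       [ 1.55025451e-03,  3.38039107e-01, -9.41130787e-01],
       [-9.99998604e-01, -6.24574221e-05, -1.66965678e-03]]), 'ft_force': array([-0.08562235,  0.44381553,  0.21484283]), 'wrist_torque': array([0.02449548, 0.05338448, 0.00107052]), 'opening': 1.0024358420848454}
0.014
scene {'fx': 438.85234050178053, 'fy': 438.85234050178053, 'cx': 278.212571324766, 'cy': 211.8070987495205, 'R': array([[ 0.01783661,  0.99972904, -0.01495662],
       [ 0.51938424, -0.02204682, -0.85425637],
       [-0.85435465,  0.00746881, -0.51963675]]), 't': array([ 0.02210226, -0.14393551,  1.5014433 ])}
side {'fx': 523.1628559699117, 'fy': 523.1628559699117, 'cx': 277.9047008568898, 'cy': 212.84776164014022, 'R': array([[-0.90885582, -0.41662985, -0.02001648],
       [-0.24394076,  0.56984425, -0.78471042],
       [ 0.33834006, -0.7083058 , -0.61953927]]), 't': array([0.44935682, 0.23768863, 1.06269255])}
wrist {'fx': 293.65630987167435, 'fy': 293.65630987167435, 'cx': 281.74650971645156, 'cy': 212.17785621744136, 'R': array([[ 0.3369566 , -0.94151653, -0.00262096],
       [-0.89666591, -0.32175164,  0.30408242],
       [-0.28714193, -0.10011245, -0.95264212]]), 't': array([-0.67432473, -0.04016066,  0.38297769])}
```

View pics/a_scene.png

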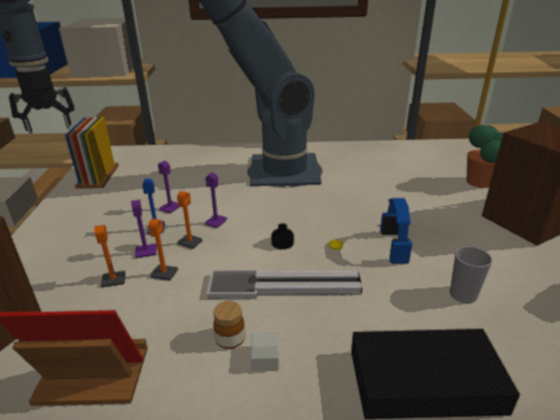

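View pics/a_side.png

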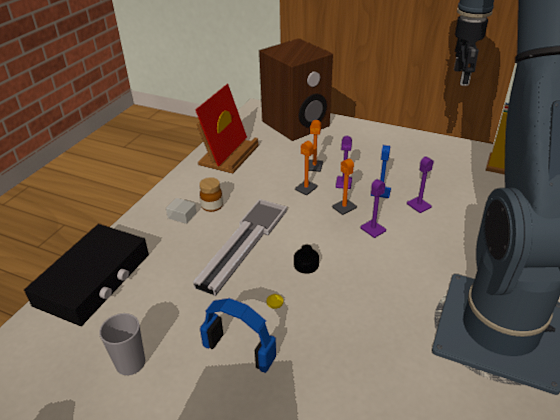

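View pics/a_wrist.png

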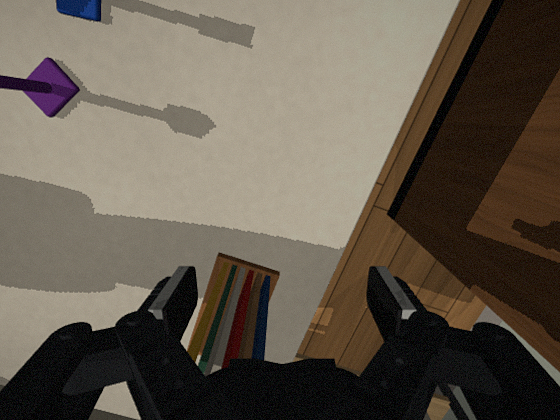

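```bash
cat > h.py <<'E'
import numpy as np, cv2
from cell import *
def cloud(d,c):
    v,u=np.indices(d.shape); X=np.stack([(u-c['cx'])/c['fx']*d,(v-c['cy'])/c['fy']*d,d],-1)
    W=(X-c['t'])@c['R']; W[d<=0]=np.nan
    return W
def grab(n,tag=None):
    c=get_calibration(n); p,d=capture(n)
    if tag: cv2.imwrite(f"pics/{tag}_{n}.png",p)
    return p,d,c,cloud(d,c)
def proj(c,X):
    X=np.atleast_2d(X)@c['R'].T+c['t']; return np.c_[c['fx']*X[:,0]/X[:,2]+c['cx'],c['fy']*X[:,1]/X[:,2]+c['cy']]
def rect(P):
    (x,y),(a,b),an=cv2.minAreaRect((P[:,:2]*1000).astype(np.float32)); return round(x,1),round(y,1),round(a,1),round(b,1),round(an,1)
E
python3 - <<'E'
from h import *
for n in ["scene","side"]:
    p,d,c,W=grab(n)
    for l in ["rail","stand1","phones1","phones2","weight","tumbler","cap","jar"]:
        for r in trace(n,l):
            m=r['region']; P=W[m]; P=P[np.isfinite(P[:,0])]
            if len(P)<10: continue
            print(n,l,round(r['conf'],2),r['box'],'lo',np.percentile(P,2,0).round(3),'hi',np.percentile(P,98,0).round(3),'col',p[m].mean(0).round())
E
```

```text
scene rail 0.63 [205.4, 269.5, 156.0, 29.6] lo [ 0.556 -0.183  0.001] hi [0.638 0.145 0.023] col [ 97. 101. 105.]
scene rail 0.52 [378.8, 197.6, 34.6, 66.0] lo [0.394 0.236 0.004] hi [0.532 0.281 0.133] col [74. 46. 27.]
scene stand1 0.98 [92.0, 224.7, 35.7, 62.3] lo [ 0.545 -0.436  0.003] hi [ 0.589 -0.387  0.15 ] col [37. 61. 94.]
scene stand1 0.8 [142.5, 177.5, 22.5, 57.6] lo [ 0.265 -0.391  0.001] hi [ 0.378 -0.338  0.151] col [89. 58. 46.]
scene stand1 0.79 [158.0, 160.7, 23.1, 52.2] lo [ 0.079 -0.385 -0.   ] hi [ 0.269 -0.324  0.15 ] col [84. 51. 79.]
scene stand1 0.77 [148.3, 219.5, 31.1, 59.2] lo [ 0.383 -0.353  0.   ] hi [ 0.57  -0.274  0.15 ] col [ 41.  65. 100.]
scene stand1 0.58 [204.9, 172.1, 24.9, 56.6] lo [ 0.294 -0.226  0.001] hi [ 0.352 -0.178  0.15 ] col [84. 48. 77.]
scene stand1 0.57 [133.1, 200.7, 21.1, 54.4] lo [ 0.315 -0.414  0.001] hi [ 0.482 -0.339  0.151] col [86. 49. 79.]
scene stand1 0.56 [175.4, 186.5, 27.9, 62.6] lo [ 0.378 -0.288  0.001] hi [ 0.446 -0.234  0.15 ] col [ 39.  64. 101.]
scene phones1 0.87 [378.2, 197.7, 33.9, 67.4] lo [0.396 0.237 0.006] h
[... 1934 characters left out ...]
287 0.135] col [90. 50. 20.]
side phones2 0.51 [193.2, 199.4, 94.7, 94.2] lo [ 0.558 -0.184  0.002] hi [0.636 0.15  0.025] col [105. 108. 116.]
side weight 0.93 [292.0, 242.5, 26.6, 31.9] lo [ 0.403 -0.066  0.002] hi [0.457 0.011 0.057] col [13. 14. 15.]
side weight 0.57 [310.9, 119.8, 11.6, 49.9] lo [ 0.545 -0.451  0.003] hi [ 0.583 -0.388  0.151] col [ 24.  64. 116.]
side tumbler 0.82 [99.2, 311.2, 48.6, 63.9] lo [0.607 0.337 0.003] hi [0.676 0.404 0.107] col [87. 89. 96.]
side cap 0.68 [267.2, 292.5, 14.1, 16.6] lo [0.433 0.098 0.001] hi [0.465 0.135 0.019] col [ 12. 114. 136.]
side jar 0.6 [200.7, 172.6, 22.3, 40.1] lo [ 0.721 -0.146  0.005] hi [ 0.771 -0.099  0.079] col [ 60.  97. 128.]
```

```bash
cat >> h.py <<'E'
from scipy.optimize import least_squares
def sdf(P,boxes):
    out=[]
    for c,hf in boxes:
        q=np.abs(P-np.array(c))-np.array(hf)
        out.append(np.linalg.norm(np.maximum(q,0),axis=1)+np.minimum(q.max(1),0))
    return np.min(out,0)
STAND=[((0,0,.005),(.022,.026,.005)),((0,0,.06),(.006,.006,.055)),((0,0,.130),(.014,.010,.016)),((0,0,.14),(.010,.010,.010))]
PH=[((0,0,.128),(.022,.016,.004)),((.060,0,.031),(.013,.024,.031)),((-.060,0,.031),(.013,.024,.031))]
RAIL=[((0,.05,.002),(.04,.115,.002)),((0,-.115,.002),(.04,.05,.002)),
 ((.0395,-.117,.008),(.0025,.052,.008)),((-.0395,-.117,.008),(.0025,.052,.008)),
 ((.0175,.05,.019),(.0075,.115,.002)),((-.0175,.05,.019),(.0075,.115,.002)),
 ((0,-.167,.008),(.04,.002,.008)),((0,.167,.01),(.027,.002,.01))]
def fit(P,model,x0,y0,yaws=(0,45,90,135),zfix=0.):
    best=None
    def loc(q):
        a=np.radians(q[2]*100); D=P-np.array([q[0],q[1],zfix]); c,s=np.cos(a),np.sin(a)
        return np.c_[c*D[:,0]+s*D[:,1],-s*D[:,0]+c*D[:,1],D[:,2]]
    for y in yaws:
        r=least_squares(lambda q:sdf(loc(q),model),[x0,y0,y/100],loss='soft_l1',f_scale=.002,diff_step=1e-4,x_scale=[.01,.01,.1])
        if best is None or r.cost<best.cost: best=r
    q=best.x; return q[0],q[1],(q[2]*100),best.cost/len(P)*1e6
def near(Ws,x,y,r,zlo,zhi=.2):
    P=np.concatenate([W.reshape(-1,3) for W in Ws]); P=P[np.isfinite(P[:,0])]
    return P[(np.hypot(P[:,0]-x,P[:,1]-y)<r)&(P[:,2]>zlo)&(P[:,2]<zhi)]
def orange(p): 
    h=cv2.cvtColor(p,cv2.COLOR_BGR2HSV); return (h[...,0]>4)&(h[...,0]<16)&(h[...,1]>170)&(h[...,2]>60)
E
cat > meas.py <<'E'
from h import *
import sys
if __name__=="__main__":
    A=[grab(n,sys.argv[1]) for n in ("scene","side")]
    print('t',get_state()['time_s'])
    Ws=[a[3] for a in A]
    H=np.concatenate([a[3][orange(a[0])&(a[3][...,2]>.112)&(a[3][...,2]<.19)] for a in A])
    import scipy.cluster.hierarchy as ch
    L=ch.fcluster(ch.linkage(H[:,:2],'single'),.015,'distance')
    for l in np.unique(L):
        if (L==l).sum()<20: continue
        m=H[L==l].mean(0); zf=0.004 if abs(m[0]-.6)<.03 and m[1]>-.2 else 0
        for nm,W in (('scene',Ws[:1]),('side',Ws[1:]),('both',Ws)):
            P=near(W,*m[:2],.042,.004+zf) if zf==0 else near(W,*m[:2],.03,.03)
            P=P[::max(1,len(P)//1500)]
            print('stand',nm,(L==l).sum(),H[L==l].max(0)[2].round(4),np.round(fit(P,STAND,m[0],m[1],zfix=zf),4))
E
python3 meas.py b; python3 - <<'E'
from h import *
A=[grab(n) for n in ("scene","side")]
for nm,W in (('scene',[A[0][3]]),('side',[A[1][3]]),('both',[a[3] for a in A])):
    P=near(W,.46,.262,.085,.006); P=P[(P[:,2]<.062)|(P[:,2]>.122)]
    print('ph',nm,len(P),np.round(fit(P,PH,.46,.262,(-10,10)),4), P[P[:,2]>.128].mean(0))
    P=near(W,.6,-.015,.185,.0025); P=P[P[:,2]<.027]
    print('rail',nm,len(P),rect(P),np.round(fit(P,RAIL,.597,-.016,(-3,3)),4))
    P=near(W,.43,-.025,.05,.004);K=P[P[:,2]>.05]
    print('weight',len(P),K.mean(0),P[P[:,2]>.03].mean(0))
E
```

```text
t 1.15
stand scene 28 0.1837 [ 0.0946 -0.6357 50.2541 22.3022]
stand side 28 0.1837 [ 8.200000e-02 -6.096000e-01  1.698188e+02  2.758970e+01]
stand both 28 0.1837 [ 0.0939 -0.6342 53.4748 24.2411]
stand scene 634 0.1898 [ 0.1604 -1.126   0.         nan]
stand side 634 0.1898 [   0.1603   -1.1263 -138.3297   29.0599]
stand both 634 0.1898 [   0.1603   -1.1263 -138.3297   29.0599]
stand scene 3479 0.19 [ 0.6434 -1.1259  0.         nan]
stand side 3479 0.19 [ 0.6431 -1.1259 41.8246 29.386 ]
stand both 3479 0.19 [ 0.6431 -1.1259 41.8246 29.386 ]
stand scene 346 0.166 [ 0.8649 -0.352  94.7422 25.3455]
stand side 346 0.166 [ 0.8486 -0.3484 87.5481 32.4626]
stand both 346 0.166 [ 0.8638 -0.3515 95.8103 26.7286]
stand scene 24 0.1465 [  0.862   -0.3631 -42.6706  24.3843]
stand side 24 0.1465 [ 0.8398 -0.3614 98.952  31.3688]
stand both 24 0.1465 [  0.8583  -0.3628 133.0225  28.4855]
stand scene 42 0.1889 [ 0.7038 -0.5319 12.6743 17.7511]
stand side 42 0.1889 [ 0.6886 -0.5362 53.3266 24.9023]
stand both 42 0.1889 [  0.6967  -0.5356 143.3166  22.3285]
stand scene 307 0.1544 [  0.419   -0.2587 
[... 734 characters left out ...]
7128 -0.01850662  0.03917669]
ph side 1571 [ 0.4603  0.2599 -2.1028  2.4695] [0.45827565 0.26328805 0.13235884]
rail side 5788 (599.9, -10.8, 359.5, 368.5, 89.5) [ 6.00800e-01 -1.49000e-02 -3.68600e-01  6.02607e+01]
weight 618 [ 0.43176396 -0.01771363  0.05475265] [ 0.43004673 -0.01270875  0.03945086]
ph both 2597 [ 0.4591  0.2604 -2.2903  2.4643] [0.45956155 0.26250069 0.13220541]
rail both 10561 (601.9, -14.4, 364.2, 367.6, 8.2) [ 6.0120e-01 -1.5300e-02 -1.1769e+00  4.6280e+01]
weight 1089 [ 0.431975   -0.01826677  0.05459222] [ 0.43321562 -0.01515047  0.03933539]h.py:36: RuntimeWarning: invalid value encountered in scalar divide
  q=best.x; return q[0],q[1],(q[2]*100),best.cost/len(P)*1e6
```

```bash
python3 - <<'E'
import cv2
p=cv2.imread('pics/a_scene.png');cv2.imwrite('pics/c1.png',cv2.resize(p[140:300,70:370],None,fx=2.6,fy=2.6,interpolation=cv2.INTER_CUBIC))
E
```

```text
(no output)
```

View pics/c1.png

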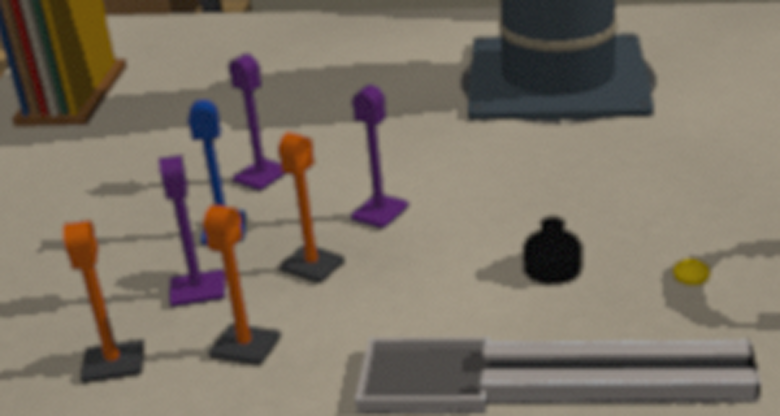

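```bash
python3 - <<'E'
from h import *
for n in ("scene","side"):
    p,d,c,W=grab(n)
    m=trace(n,"rail")[0]['region']; m=cv2.erode(m.astype(np.uint8),np.ones((2,2)))>0
    P=W[m]; P=P[np.isfinite(P[:,0])]
    H=P[(P[:,2]>.017)&(P[:,2]<.026)]
    print(n,len(P),len(H),'zpct',np.percentile(P[:,2],[5,25,50,75,95]).round(4),'rect',rect(P),'lips',rect(H))
    print(np.round(fit(P,RAIL,.599,-.016,(-3,0,3)),4))
    # edges of lips per y slice
    for y in np.arange(-.04,.15,.03):
        q=H[abs(H[:,1]-y)<.01]; 
        if len(q)>5: print(round(y,3),np.percentile(q[:,0],[3,97]).round(4),q[:,0].mean().round(4))
E
```

```text
scene 3633 1354 zpct [0.0031 0.0052 0.0109 0.0207 0.0229] rect (601.6, -16.9, 335.8, 85.3, 88.3) lips (601.2, -17.6, 334.5, 79.7, 89.0)
[ 0.6025 -0.0181 -1.5926  1.336 ]
-0.04 [0.5748 0.6285] 0.6044
-0.01 [0.575  0.6287] 0.6046
0.02 [0.5779 0.6299] 0.6074
0.05 [0.5785 0.6309] 0.6075
0.08 [0.5794 0.6316] 0.608
0.11 [0.5837 0.6318] 0.6117
0.14 [0.5857 0.633 ] 0.612
side 2811 1194 zpct [0.0034 0.006  0.0127 0.0218 0.0242] rect (599.5, -18.8, 343.7, 83.2, 88.7) lips (600.5, -16.2, 336.5, 77.7, 86.9)
[ 0.5989 -0.0161 -1.7133  1.8725]
-0.04 [0.5724 0.6244] 0.5973
-0.01 [0.5724 0.6252] 0.5968
0.02 [0.5742 0.6256] 0.5978
0.05 [0.5747 0.6269] 0.5989
0.08 [0.5751 0.6272] 0.599
0.11 [0.5756 0.6283] 0.601
0.14 [0.5771 0.6281] 0.6016
```

```bash
cat > go.py <<'E'
# usage: go.py jaw0 step_mm x y z yaw [x y z yaw ...]  -> prints calls (rows) through waypoints
from h import *
from scipy.spatial.transform import Rotation as Ro
import sys,json
def Rd(yaw):
    a=np.radians(yaw); z=np.array([np.cos(a),np.sin(a),0]); x=np.array([0,0,-1.]); return np.c_[x,np.cross(z,x),z]
def plan(wps,jaw,step=50.,s=None):
    s=s or get_state(); p=np.array(s['tcp_pos']); R=np.array(s['ee_rot']); first=True
    for (x,y,z,yw) in wps:
        tgt=np.array([x,y,z]); 
        cands=[Rd(yw),Rd(yw+180)]; Rt=min(cands,key=lambda C:Ro.from_matrix(R.T@C).magnitude())
        p0=p.copy();R0=R.copy(); rv=Ro.from_matrix(R0.T@Rt).as_rotvec()
        D=tgt-p0
        n=max(np.linalg.norm(D)/(step/1000),np.degrees(np.linalg.norm(rv))/8.3); n=max(1,int(np.ceil(n)))
        poses=[(p0+D*k/n,R0@Ro.from_rotvec(rv*k/n).as_matrix()) for k in range(1,n+1)]
        while poses:
            rows=[]
            while poses and len(rows)<5:
                dx=R.T@(poses[0][0]-p)/.1
                if abs(dx).max()>1: break
                tw=Ro.from_matrix(R.T@poses[0][1]).as_rotvec()/(2*np.pi)
                rows.append({"xyz":[round(v,3) for v in dx],"twist":[round(v,4) for v in tw],"jaw":jaw}); last=poses.pop(0)
            if len(rows)<5: rows.append(rows[-1])
            print(json.dumps(rows).replace(' ',''))
            p,R=last
def st():
    s=get_state(); R=s['ee_rot']; print('t',round(s['time_s'],2),'tcp',s['tcp_pos'].round(4),'jawyaw',round(np.degrees(np.arctan2(R[1,2],R[0,2])),2),'down',R[:,0].round(3),'F',s['ft_force'].round(1),'open',round(s['opening'],3))
if __name__=="__main__":
    a=[float(v) for v in sys.argv[1:]]; st(); plan([a[i:i+4] for i in range(2,len(a),4)],a[0],a[1])
E
python3 go.py 0.8 45 .5455 -.3 .245 -106
```

```text
t 1.45 tcp [ 0.2282 -0.6353  0.2453] jawyaw -70.24 down [ 0.  0. -1.] F [0.5 0.1 0.1] open 1.0
[{"xyz":[0.0,0.375,-0.189],"twist":[0.009,-0.0,-0.0],"jaw":0.8},{"xyz":[0.001,0.749,-0.379],"twist":[0.0181,-0.0,-0.0],"jaw":0.8},{"xyz":[0.001,0.749,-0.379],"twist":[0.0181,-0.0,-0.0],"jaw":0.8}]
[{"xyz":[0.0,0.351,-0.231],"twist":[0.009,-0.0,-0.0],"jaw":0.8},{"xyz":[0.001,0.701,-0.461],"twist":[0.0181,-0.0,-0.0],"jaw":0.8},{"xyz":[0.001,0.701,-0.461],"twist":[0.0181,-0.0,-0.0],"jaw":0.8}]
[{"xyz":[0.0,0.322,-0.269],"twist":[0.009,-0.0,-0.0],"jaw":0.8},{"xyz":[0.001,0.645,-0.537],"twist":[0.0181,-0.0,-0.0],"jaw":0.8},{"xyz":[0.001,0.967,-0.806],"twist":[0.0271,-0.0,-0.0],"jaw":0.8},{"xyz":[0.001,0.967,-0.806],"twist":[0.0271,-0.0,-0.0],"jaw":0.8}]
[{"xyz":[0.0,0.272,-0.319],"twist":[0.009,-0.0,-0.0],"jaw":0.8},{"xyz":[0.001,0.544,-0.639],"twist":[0.0181,-0.0,-0.0],"jaw":0.8},{"xyz":[0.001,0.816,-0.958],"twist":[0.0271,-0.0,-0.0],"jaw":0.8},{"xyz":[0.001,0.816,-0.958],"twist":[0.0271,-0.0,-0.0],"jaw":0.8}]
[{"xyz":[0.0,0.214,-0.361],"twist":[0.009,-0.0,-0.0],"jaw":0.8},{"xyz":[0.0,0.214,-0.361],"twist":[0.009,-0.0,-0.0],"jaw":0.8}]
```

Request:
apply_moves(deltas=[{"xyz":[0,0.375,-0.19],"twist":[0.009,0,0],"jaw":0.8},{"xyz":[0,0.75,-0.38],"twist":[0.018,0,0],"jaw":0.8},{"xyz":[0,0.75,-0.38],"twist":[0.018,0,0],"jaw":0.8}])

```text
time_s: 1.75
tcp_pos: [0.2921, -0.5695, 0.2454]
ee_rot: [[0.004, 0.972, 0.236], [0.003, 0.236, -0.972], [-1.0, 0.004, -0.002]]
ft_force: [-0.4, 0.6, -0.1]
opening: 0.799
```

Request:
apply_moves(deltas=[{"xyz":[0,0.35,-0.23],"twist":[0.009,0,0],"jaw":0.8},{"xyz":[0,0.7,-0.46],"twist":[0.018,0,0],"jaw":0.8},{"xyz":[0,0.7,-0.46],"twist":[0.018,0,0],"jaw":0.8}])

```text
time_s: 2.05
tcp_pos: [0.3554, -0.5031, 0.2459]
ee_rot: [[0.007, 0.991, 0.132], [0.006, 0.132, -0.991], [-1.0, 0.008, -0.005]]
ft_force: [0.3, -1.0, -1.0]
opening: 0.799
```

Request:
apply_moves(deltas=[{"xyz":[0,0.322,-0.27],"twist":[0.009,0,0],"jaw":0.8},{"xyz":[0,0.645,-0.54],"twist":[0.018,0,0],"jaw":0.8},{"xyz":[0,0.967,-0.806],"twist":[0.027,0,0],"jaw":0.8},{"xyz":[0,0.967,-0.806],"twist":[0.027,0,0],"jaw":0.8}])

```text
time_s: 2.45
tcp_pos: [0.446, -0.4047, 0.247]
ee_rot: [[0.01, 1.0, -0.029], [0.009, -0.029, -1.0], [-1.0, 0.009, -0.009]]
ft_force: [-0.3, 0.4, 1.1]
opening: 0.802
```

```bash
python3 go.py 0.8 45 .5455 -.3 .245 -106
```

```text
t 2.45 tcp [ 0.446  -0.4047  0.247 ] jawyaw -91.64 down [ 0.01   0.009 -1.   ] F [-0.3  0.4  1.1] open 0.802
[{"xyz":[0.01,0.241,-0.269],"twist":[0.01,-0.0004,-0.0003],"jaw":0.8},{"xyz":[0.019,0.482,-0.537],"twist":[0.0199,-0.0008,-0.0006],"jaw":0.8},{"xyz":[0.029,0.723,-0.806],"twist":[0.0299,-0.0012,-0.001],"jaw":0.8},{"xyz":[0.029,0.723,-0.806],"twist":[0.0299,-0.0012,-0.001],"jaw":0.8}]
[{"xyz":[0.006,0.187,-0.309],"twist":[0.01,-0.0004,-0.0003],"jaw":0.8},{"xyz":[0.006,0.187,-0.309],"twist":[0.01,-0.0004,-0.0003],"jaw":0.8}]
```

Request:
apply_moves(deltas=[{"xyz":[0.01,0.241,-0.269],"twist":[0.01,0,0],"jaw":0.8},{"xyz":[0.02,0.482,-0.537],"twist":[0.02,-0.0008,-0.0006],"jaw":0.8},{"xyz":[0.029,0.723,-0.806],"twist":[0.03,-0.0012,-0.001],"jaw":0.8},{"xyz":[0.029,0.723,-0.806],"twist":[0.03,-0.0012,-0.001],"jaw":0.8}])

```text
time_s: 2.85
tcp_pos: [0.5249, -0.3209, 0.2451]
ee_rot: [[0.004, 0.978, -0.209], [0.005, -0.209, -0.978], [-1.0, 0.003, -0.006]]
ft_force: [-0.2, -0.6, -0.3]
opening: 0.799
```

```bash
python3 - <<'E'
from h import *
p,d,c,W=grab("wrist","w1")
Hm=orange(p)&(W[...,2]>.112)&(W[...,2]<.17)
n,l,s,ce=cv2.connectedComponentsWithStats(Hm.astype(np.uint8))
for i in range(1,n):
    if s[i,4]>60:
        P=W[l==i]; m=np.median(P,0); print(s[i],P.mean(0).round(4),rect(P))
        Q=near([W],m[0],m[1],.045,.004)[::3]; print(np.round(fit(Q,STAND,m[0],m[1]),4), len(Q))
E
python3 go.py 0.8 45 .5455 -.3 .245 -106
```

```text
[ 362  122   44   43 1298] [ 0.5679 -0.4099  0.1452] (566.0, -412.4, 26.9, 20.7, 12.4)
[ 0.5651 -0.4126 12.2509  1.1502] 950
[238 176  28  37 894] [ 0.5497 -0.3013  0.1469] (546.7, -300.1, 19.5, 26.4, 75.7)
[  0.5456  -0.2994 163.8995   1.374 ] 729
[228 302  28  43 780] [ 0.4278 -0.2618  0.1436] (423.1, -259.6, 19.9, 24.2, 60.9)
[  0.4201  -0.2581 -28.8499   1.2053] 755
t 2.9 tcp [ 0.5227 -0.3238  0.2452] jawyaw -102.11 down [ 0.003  0.003 -1.   ] F [-1.1  0.  -0.5] open 0.799
[{"xyz":[0.004,0.173,-0.28],"twist":[0.0108,-0.0006,-0.0003],"jaw":0.8},{"xyz":[0.004,0.173,-0.28],"twist":[0.0108,-0.0006,-0.0003],"jaw":0.8}]
```

View pics/w1_wrist.png

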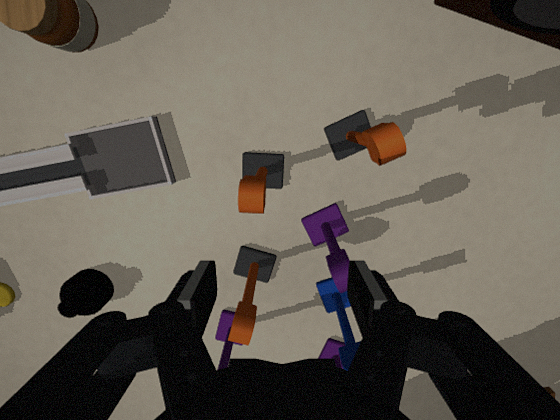

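Request:
apply_moves(deltas=[{"xyz":[0.004,0.173,-0.28],"twist":[0.0108,-0.0006,-0.0003],"jaw":0.7},{"xyz":[0.004,0.173,-0.28],"twist":[0.0108,-0.0006,-0.0003],"jaw":0.7},{"xyz":[0.004,0.173,-0.28],"twist":[0.0108,-0.0006,-0.0003],"jaw":0.7},{"xyz":[0.004,0.173,-0.28],"twist":[0.0108,-0.0006,-0.0003],"jaw":0.7}])

```text
time_s: 3.3
tcp_pos: [0.5443, -0.3017, 0.2451]
ee_rot: [[-0.0, 0.961, -0.277], [-0.001, -0.277, -0.961], [-1.0, -0.0, 0.001]]
ft_force: [-0.4, -0.8, 0.5]
opening: 0.698
```

```bash
python3 go.py 0.7 40 .5456 -.2996 .131 -106.1
```

```text
t 3.3 tcp [ 0.5443 -0.3017  0.2451] jawyaw -106.06 down [-0.    -0.001 -1.   ] F [-0.4 -0.8  0.5] open 0.698
[{"xyz":[0.38,0.002,-0.008],"twist":[0.0,0.0,0.0],"jaw":0.7},{"xyz":[0.76,0.005,-0.016],"twist":[0.0001,0.0001,0.0],"jaw":0.7},{"xyz":[0.76,0.005,-0.016],"twist":[0.0001,0.0001,0.0],"jaw":0.7}]
[{"xyz":[0.38,0.002,-0.008],"twist":[0.0,0.0,0.0],"jaw":0.7},{"xyz":[0.38,0.002,-0.008],"twist":[0.0,0.0,0.0],"jaw":0.7}]
```

Request:
apply_moves(deltas=[{"xyz":[0.4,0.005,-0.02],"twist":[0,0,0],"jaw":0.7},{"xyz":[0.8,0.006,-0.024],"twist":[0,0,0],"jaw":0.7},{"xyz":[0.8,0.006,-0.024],"twist":[0,0,0],"jaw":0.7}])

```text
time_s: 3.6
tcp_pos: [0.542, -0.2994, 0.1608]
ee_rot: [[-0.008, 0.961, -0.278], [0.002, -0.278, -0.961], [-1.0, -0.009, -0.0]]
ft_force: [-1.3, 0.4, -0.1]
opening: 0.7
```

Request:
apply_moves(deltas=[{"xyz":[0.2,0,0],"twist":[0,0,0],"jaw":0.5},{"xyz":[0.34,0,0],"twist":[0,0,0],"jaw":0.5},{"xyz":[0.34,0,0],"twist":[0,0,0],"jaw":0.4},{"xyz":[0.34,0,0],"twist":[0,0,0],"jaw":0.35}])

```text
time_s: 4.0
tcp_pos: [0.542, -0.2999, 0.1279]
ee_rot: [[-0.007, 0.961, -0.278], [0.002, -0.278, -0.961], [-1.0, -0.008, 0.0]]
ft_force: [0.7, -0.3, 1.2]
opening: 0.349
```

```bash
python3 go.py 0.3 40 .5456 -.2996 .131 -106.1; python3 - <<'E'
from h import *
grab("side","s2")
import cv2
p=cv2.imread('pics/s2_side.png');cv2.imwrite('pics/s2c.png',cv2.resize(p[60:260,230:430],None,fx=3,fy=3))
E
```

```text
t 4.0 tcp [ 0.542  -0.2999  0.1279] jawyaw -106.13 down [-0.007  0.002 -1.   ] F [ 0.7 -0.3  1.2] open 0.349
[{"xyz":[-0.032,0.034,-0.013],"twist":[-0.0001,0.0,0.0012],"jaw":0.3},{"xyz":[-0.032,0.034,-0.013],"twist":[-0.0001,0.0,0.0012],"jaw":0.3}]
```

View pics/s2c.png

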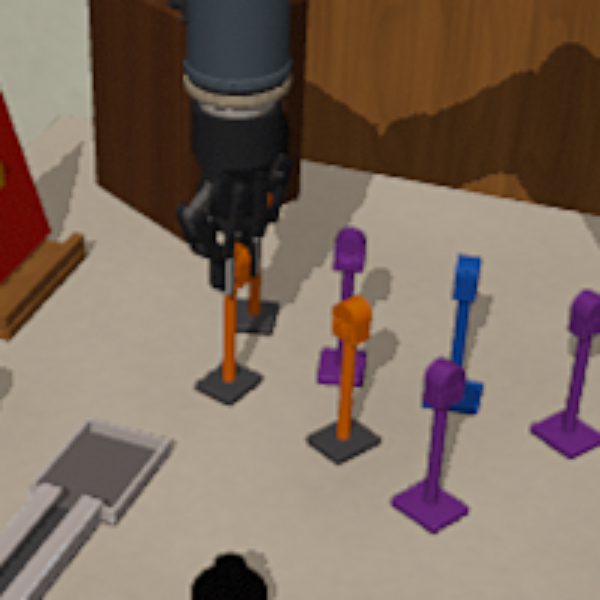

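Request:
apply_moves(deltas=[{"xyz":[-0.02,0.034,-0.013],"twist":[0,0,0.0012],"jaw":0.35},{"xyz":[-0.02,0.034,-0.013],"twist":[0,0,0.0012],"jaw":0.2},{"xyz":[-0.02,0.034,-0.013],"twist":[0,0,0.0012],"jaw":0},{"xyz":[-0.02,0.034,-0.013],"twist":[0,0,0.0012],"jaw":0},{"xyz":[-0.02,0.034,-0.013],"twist":[0,0,0.0012],"jaw":0}])

```text
time_s: 4.55
tcp_pos: [0.5474, -0.2999, 0.1319]
ee_rot: [[0.004, 0.961, -0.277], [-0.002, -0.277, -0.961], [-1.0, 0.005, 0.001]]
ft_force: [0.5, 1.1, 6.8]
opening: 0.227
```

```bash
python3 go.py 0 20 .5456 -.2996 .176 -91.65
```

```text
t 4.55 tcp [ 0.5474 -0.2999  0.1319] jawyaw -106.1 down [ 0.004 -0.002 -1.   ] F [0.5 1.1 6.8] open 0.227
[{"xyz":[-0.147,-0.005,0.001],"twist":[-0.0134,0.0001,-0.0002],"jaw":0.0},{"xyz":[-0.294,-0.011,0.002],"twist":[-0.0268,0.0001,-0.0005],"jaw":0.0},{"xyz":[-0.441,-0.016,0.003],"twist":[-0.0401,0.0002,-0.0007],"jaw":0.0},{"xyz":[-0.441,-0.016,0.003],"twist":[-0.0401,0.0002,-0.0007],"jaw":0.0}]
```

Request:
apply_moves(deltas=[{"xyz":[-0.15,0,0],"twist":[0,0,0],"jaw":0},{"xyz":[-0.3,0,0],"twist":[-0.0134,0,0],"jaw":0},{"xyz":[-0.45,-0.01,0],"twist":[-0.027,0,0],"jaw":0},{"xyz":[-0.45,-0.016,0],"twist":[-0.04,0,-0.0007],"jaw":0},{"xyz":[-0.45,-0.016,0],"twist":[-0.04,0,-0.0007],"jaw":0}])

```text
time_s: 5.05
tcp_pos: [0.5459, -0.2994, 0.1777]
ee_rot: [[0.001, 1.0, -0.028], [-0.001, -0.028, -1.0], [-1.0, 0.001, 0.001]]
ft_force: [-1.0, -0.5, -4.5]
opening: 0.225
```

```bash
python3 go.py 0 25 .597 -.135 .176 -91.65
```

```text
t 5.05 tcp [ 0.5459 -0.2994  0.1777] jawyaw -91.62 down [ 0.001 -0.001 -1.   ] F [-1.  -0.5 -4.5] open 0.225
[{"xyz":[0.002,0.066,-0.237],"twist":[0.0,0.0,-0.0],"jaw":0.0},{"xyz":[0.004,0.133,-0.474],"twist":[0.0,0.0001,-0.0],"jaw":0.0},{"xyz":[0.006,0.199,-0.71],"twist":[0.0,0.0001,-0.0001],"jaw":0.0},{"xyz":[0.008,0.266,-0.947],"twist":[0.0,0.0001,-0.0001],"jaw":0.0},{"xyz":[0.008,0.266,-0.947],"twist":[0.0,0.0001,-0.0001],"jaw":0.0}]
[{"xyz":[0.002,0.066,-0.237],"twist":[0.0,0.0,-0.0],"jaw":0.0},{"xyz":[0.005,0.133,-0.474],"twist":[0.0,0.0001,-0.0],"jaw":0.0},{"xyz":[0.007,0.199,-0.71],"twist":[0.0,0.0001,-0.0001],"jaw":0.0},{"xyz":[0.007,0.199,-0.71],"twist":[0.0,0.0001,-0.0001],"jaw":0.0}]
```

Request:
apply_moves(deltas=[{"xyz":[0.002,0.066,-0.237],"twist":[0,0,0],"jaw":0},{"xyz":[0.004,0.133,-0.474],"twist":[0,0,0],"jaw":0},{"xyz":[0.006,0.199,-0.71],"twist":[0,0,0],"jaw":0},{"xyz":[0.008,0.266,-0.947],"twist":[0,0,0],"jaw":0},{"xyz":[0.008,0.266,-0.947],"twist":[0,0,0],"jaw":0}])

```text
time_s: 5.55
tcp_pos: [0.5765, -0.2004, 0.1763]
ee_rot: [[0.001, 1.0, -0.025], [0.002, -0.025, -1.0], [-1.0, 0.001, -0.002]]
ft_force: [-0.3, 0.4, -2.4]
opening: 0.225
```

Request:
apply_moves(deltas=[{"xyz":[0.002,0.066,-0.237],"twist":[0,0,0],"jaw":0},{"xyz":[0.004,0.133,-0.474],"twist":[0,0,0],"jaw":0},{"xyz":[0.006,0.199,-0.71],"twist":[0,0,0],"jaw":0},{"xyz":[0.006,0.199,-0.71],"twist":[0,0,0],"jaw":0},{"xyz":[0.006,0.199,-0.71],"twist":[0,0,0],"jaw":0}])

```text
time_s: 6.05
tcp_pos: [0.598, -0.1296, 0.1755]
ee_rot: [[0.0, 1.0, -0.026], [0.002, -0.026, -1.0], [-1.0, 0.0, -0.002]]
ft_force: [-0.9, -1.1, -5.1]
opening: 0.224
```

```bash
cat > rail.py <<'E'
from h import *
import sys
p,d,c,W=grab("wrist",sys.argv[1])
A=[grab(n,sys.argv[1]) for n in ("scene","side")]
for nm,Ws in (('wrist',[W]),('scene',[A[0][3]]),('side',[A[1][3]])):
    P=near(Ws,.6005,-.017,.185,.0028,.026)
    a=np.radians(-1.65); D=P[:,:2]-[.6005,-.017]; x=D[:,0]*np.cos(a)+D[:,1]*np.sin(a); y=-D[:,0]*np.sin(a)+D[:,1]*np.cos(a)
    H=(P[:,2]>.012)
    k=H&(y<-.075)&(y>-.16)&(abs(x)<.05); 
    if k.sum()>5: print(nm,'gap walls x',np.percentile(x[k],[2,98]).round(4), k.sum())
    H=(P[:,2]>.0165)
    for yy in (-.05,-.02,.02,.06,.1,.14):
        k=H&(abs(y-yy)<.015)&(abs(x)<.035)
        if k.sum()>20:
            xs=np.sort(x[k]); neg=xs[xs<0];pos=xs[xs>0]
            print(nm,yy,k.sum(),'outer',np.percentile(xs,[2,98]).round(4),'slot',np.percentile(neg,97).round(4),np.percentile(pos,3).round(4))
E
python3 rail.py r1; python3 go.py 0 25 .597 -.135 .176 -91.65
```

```text
wrist gap walls x [-0.0414  0.0405] 734
wrist -0.05 1171 outer [-0.0284  0.0281] slot -0.0105 0.0099
wrist -0.02 1140 outer [-0.0281  0.0279] slot -0.0106 0.0098
wrist 0.02 1133 outer [-0.0281  0.0279] slot -0.0105 0.0097
wrist 0.06 1129 outer [-0.0283  0.0279] slot -0.0106 0.0097
wrist 0.1 1108 outer [-0.0284  0.028 ] slot -0.0105 0.0105
wrist 0.14 1141 outer [-0.0283  0.028 ] slot -0.0104 0.0105
scene gap walls x [-0.0414  0.0417] 160
scene -0.05 197 outer [-0.0294  0.0287] slot -0.0094 0.0083
scene -0.02 188 outer [-0.029   0.0289] slot -0.0103 0.0093
scene 0.02 190 outer [-0.0283  0.0282] slot -0.0096 0.0102
scene 0.06 177 outer [-0.0286  0.0285] slot -0.0112 0.0103
scene 0.1 182 outer [-0.0279  0.0288] slot -0.0112 0.0098
scene 0.14 179 outer [-0.0277  0.0283] slot -0.0108 0.0102
side gap walls x [-0.0411  0.0432] 92
side -0.05 130 outer [-0.0283  0.0286] slot -0.0099 0.0097
side -0.02 138 outer [-0.0288  0.0287] slot -0.0089 0.0108
side 0.02 145 outer [-0.0283  0.0285] slot -0.0099 0.0106
side 0.06 168 outer [-0.0284  0.0285] slot -0.0097 0.0105
side 0.1 168 outer [-0.0285  0.0286] slot -0.0099 0.0114
side 0.14 190 outer [-0.0289  0.028 ] slot -0.0093 0.0104
t 6.2 tcp [ 0.5977 -0.1313  0.1757] jawyaw -91.58 down [ 0.     0.001 -1.   ] F [-1.2 -0.4 -3.2] open 0.227
[{"xyz":[-0.003,-0.006,0.037],"twist":[0.0002,-0.0002,-0.0001],"jaw":0.0},{"xyz":[-0.003,-0.006,0.037],"twist":[0.0002,-0.0002,-0.0001],"jaw":0.0}]
```

View pics/r1_wrist.png

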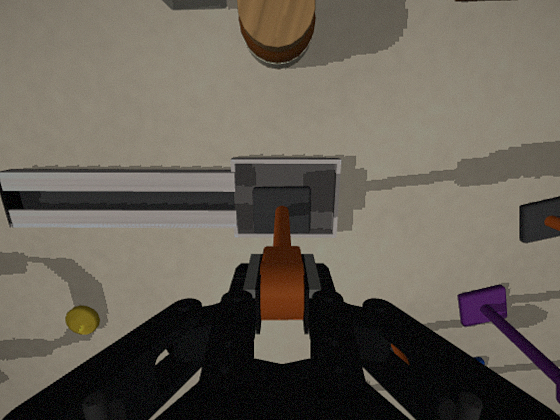

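View pics/r1_side.png

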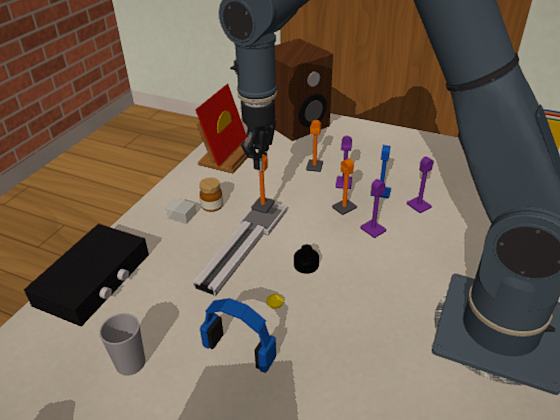

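```bash
cat > held.py <<'E'
from h import *
s=get_state(); t=s['tcp_pos']
A=[grab(n) for n in ("wrist","scene","side")]
M=STAND[:2]
for nm,Ws in (('wrist',[A[0][3]]),('scene',[A[1][3]]),('side',[A[2][3]]),('all',[a[3] for a in A])):
    P=near(Ws,t[0],t[1],.05,t[2]-.145,t[2]-.04)
    for it in range(2):
        best=min(((lambda r:(r[3],z,r))(fit(P,M,t[0],t[1],(-2,),zfix=z)) for z in np.arange(t[2]-.138,t[2]-.122,.002)),key=lambda v:v[0])
        break
    r=best[2]; a=np.radians(-1.65); D=np.array(r[:2])-[.6005,-.017]
    print(nm,len(P),'z',round(best[1],4),np.round(r,4),'rel tcp',(np.array(r[:2])-t[:2]).round(4),'rail xy',np.round([D[0]*np.cos(a)+D[1]*np.sin(a),-D[0]*np.sin(a)+D[1]*np.cos(a)],4))
E
python3 held.py
```

```text
wrist 2846 z 0.0457 [ 0.5952 -0.1312 -0.6275  0.2204] rel tcp [-0.0025  0.0001] rail xy [-0.002  -0.1143]
scene 490 z 0.0437 [ 0.5944 -0.1317 -2.1928  0.7029] rel tcp [-0.0033 -0.0004] rail xy [-0.0028 -0.1148]
side 346 z 0.0457 [ 0.5986 -0.1318  0.5686  0.9891] rel tcp [ 0.0009 -0.0005] rail xy [ 0.0014 -0.1148]
all 3682 z 0.0457 [ 0.5952 -0.1316 -0.8812  0.41  ] rel tcp [-0.0025 -0.0003] rail xy [-0.002  -0.1147]
```

```bash
python3 go.py 0 14 .5997 -.132 .1345 -91.65
```

```text
t 6.35 tcp [ 0.5979 -0.1309  0.1758] jawyaw -91.54 down [ 0.001  0.001 -1.   ] F [-0.6  0.1 -2.9] open 0.228
[{"xyz":[0.138,0.006,0.004],"twist":[0.0001,-0.0001,-0.0],"jaw":0.0},{"xyz":[0.276,0.012,0.008],"twist":[0.0002,-0.0002,-0.0001],"jaw":0.0},{"xyz":[0.413,0.018,0.012],"twist":[0.0003,-0.0002,-0.0001],"jaw":0.0},{"xyz":[0.413,0.018,0.012],"twist":[0.0003,-0.0002,-0.0001],"jaw":0.0}]
```

Request:
apply_moves(deltas=[{"xyz":[0.14,0.01,0.004],"twist":[0,0,0],"jaw":0},{"xyz":[0.27,0.018,0.008],"twist":[0,0,0],"jaw":0},{"xyz":[0.37,0.018,0.012],"twist":[0,0,0],"jaw":0},{"xyz":[0.41,0.018,0.012],"twist":[0,0,0],"jaw":0},{"xyz":[0.415,0.018,0.012],"twist":[0,0,0],"jaw":0}])

```text
time_s: 6.85
tcp_pos: [0.6003, -0.1321, 0.1356]
ee_rot: [[0.002, 1.0, -0.027], [0.002, -0.027, -1.0], [-1.0, 0.002, -0.002]]
ft_force: [-5.9, 2.2, 21.7]
opening: 0.223
```

```bash
python3 held.py;python3 go.py 0 14 .5997 -.132 .1345 -91.65
```

```text
wrist 8577 z 0.0056 [ 0.6077 -0.1324 -2.261  13.2299] rel tcp [ 0.0074 -0.0003] rail xy [ 0.0105 -0.1151]
scene 1175 z 0.0056 [ 0.6075 -0.1321  4.0091 14.1733] rel tcp [ 0.0073 -0.    ] rail xy [ 0.0103 -0.1149]
side 752 z 0.0056 [ 0.5987 -0.1327 26.0718 12.0282] rel tcp [-0.0016 -0.0006] rail xy [ 0.0015 -0.1157]
all 10504 z 0.0056 [ 0.6071 -0.1321  0.5871 13.471 ] rel tcp [ 0.0069 -0.    ] rail xy [ 0.0099 -0.1149]
t 7.0 tcp [ 0.6002 -0.1321  0.1355] jawyaw -91.54 down [ 0.002  0.001 -1.   ] F [-4.1  1.4 16.4] open 0.224
[{"xyz":[0.01,-0.005,-0.0],"twist":[0.0003,-0.0002,-0.0004],"jaw":0.0},{"xyz":[0.01,-0.005,-0.0],"twist":[0.0003,-0.0002,-0.0004],"jaw":0.0}]
```

Request:
apply_moves(deltas=[{"xyz":[-0.004,0,-0.1],"twist":[0,0,0],"jaw":0},{"xyz":[-0.004,0,-0.2],"twist":[0,0,0],"jaw":0},{"xyz":[-0.004,0,-0.3],"twist":[0,0,0],"jaw":0},{"xyz":[-0.004,0,-0.4],"twist":[0,0,0],"jaw":0}])

```text
time_s: 7.4
tcp_pos: [0.6012, -0.091, 0.1356]
ee_rot: [[0.002, 1.0, -0.026], [0.002, -0.026, -1.0], [-1.0, 0.002, -0.002]]
ft_force: [0.1, -0.6, -2.3]
opening: 0.223
```

```bash
python3 - <<'E'
from h import *
p,d,c,W=grab("wrist","r2"); cv2.imwrite("pics/r2c.png",cv2.resize(p[100:330,120:420],None,fx=2.6,fy=2.6))
E
python3 go.py 0 14 .6003 -.09 .1355 -91.65
```

```text
t 7.45 tcp [ 0.6014 -0.0886  0.1356] jawyaw -91.39 down [ 0.002  0.003 -1.   ] F [-0.  -0.3 -1.5] open 0.226
[{"xyz":[0.001,-0.011,0.014],"twist":[0.0007,-0.0005,-0.0003],"jaw":0.0},{"xyz":[0.001,-0.011,0.014],"twist":[0.0007,-0.0005,-0.0003],"jaw":0.0}]
```

View pics/r2c.png

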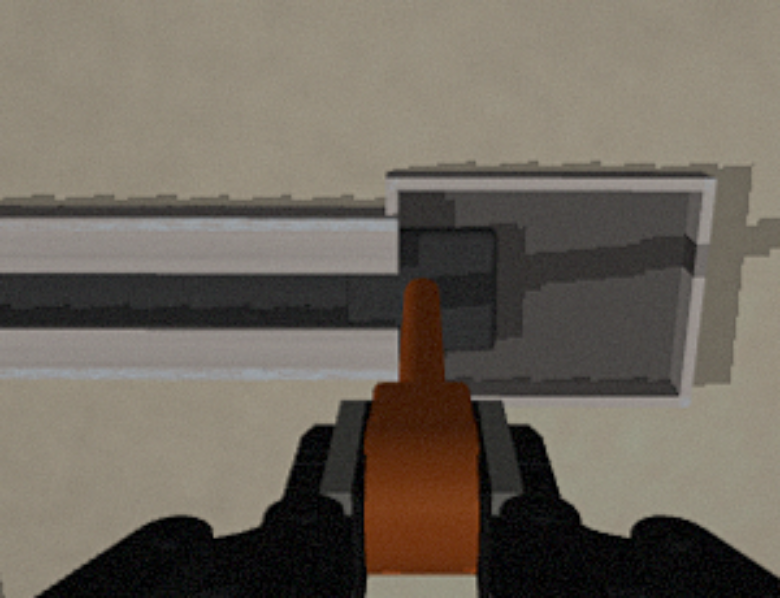

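Request:
apply_moves(deltas=[{"xyz":[-0.004,0,-0.2],"twist":[0,-0.0003,-0.0003],"jaw":0},{"xyz":[-0.004,0,-0.4],"twist":[0,-0.0003,-0.0003],"jaw":0},{"xyz":[-0.004,0,-0.6],"twist":[0,-0.0003,-0.0003],"jaw":0},{"xyz":[-0.004,0,-0.8],"twist":[0,-0.0003,-0.0003],"jaw":0},{"xyz":[-0.004,0,-1],"twist":[0,-0.0003,-0.0003],"jaw":0}])

```text
time_s: 7.95
tcp_pos: [0.6034, 0.013, 0.1358]
ee_rot: [[-0.001, 1.0, -0.024], [0.002, -0.024, -1.0], [-1.0, -0.001, -0.002]]
ft_force: [0.6, -0.1, -2.9]
opening: 0.223
```

```bash
python3 go.py 0 20 .6066 .119 .1355 -91.65
```

```text
t 7.95 tcp [0.6034 0.013  0.1358] jawyaw -91.35 down [-0.001  0.002 -1.   ] F [ 0.6 -0.1 -2.9] open 0.223
[{"xyz":[0.001,0.001,-0.177],"twist":[0.0001,-0.0,0.0],"jaw":0.0},{"xyz":[0.002,0.002,-0.353],"twist":[0.0003,-0.0001,0.0001],"jaw":0.0},{"xyz":[0.002,0.004,-0.53],"twist":[0.0004,-0.0001,0.0001],"jaw":0.0},{"xyz":[0.003,0.005,-0.707],"twist":[0.0006,-0.0002,0.0001],"jaw":0.0},{"xyz":[0.004,0.006,-0.884],"twist":[0.0007,-0.0002,0.0001],"jaw":0.0}]
[{"xyz":[0.001,0.0,-0.177],"twist":[0.0001,-0.0,0.0],"jaw":0.0},{"xyz":[0.001,0.0,-0.177],"twist":[0.0001,-0.0,0.0],"jaw":0.0}]
```

Request:
apply_moves(deltas=[{"xyz":[0,0.001,-0.2],"twist":[0,0,0],"jaw":0},{"xyz":[0,0.002,-0.4],"twist":[0.0003,0,0],"jaw":0},{"xyz":[0,0.004,-0.6],"twist":[0.0005,0,0],"jaw":0},{"xyz":[0,0.006,-0.8],"twist":[0.0007,0,0],"jaw":0},{"xyz":[0,0.007,-0.94],"twist":[0.0007,0,0],"jaw":0}])

```text
time_s: 8.45
tcp_pos: [0.606, 0.109, 0.1357]
ee_rot: [[-0.002, 1.0, -0.026], [0.002, -0.026, -1.0], [-1.0, -0.002, -0.002]]
ft_force: [0.4, -1.3, -1.9]
opening: 0.222
```

```bash
python3 go.py 0 20 .6066 .119 .1355 -91.65
```

```text
t 8.45 tcp [0.606  0.109  0.1357] jawyaw -91.51 down [-0.002  0.002 -1.   ] F [ 0.4 -1.3 -1.9] open 0.222
[{"xyz":[0.002,0.003,-0.101],"twist":[0.0004,-0.0003,0.0002],"jaw":0.0},{"xyz":[0.002,0.003,-0.101],"twist":[0.0004,-0.0003,0.0002],"jaw":0.0}]
```

Request:
apply_moves(deltas=[{"xyz":[0.005,0.003,-0.08],"twist":[0.0004,0,0],"jaw":0},{"xyz":[0.01,0.003,-0.08],"twist":[0.0004,0,0],"jaw":0},{"xyz":[0.01,0.003,-0.08],"twist":[0.0004,0,0],"jaw":0.3},{"xyz":[0.01,0.003,-0.08],"twist":[0.0004,0,0],"jaw":0.45},{"xyz":[0.01,0.003,-0.08],"twist":[0.0004,0,0],"jaw":0.45}])

```text
time_s: 8.95
tcp_pos: [0.6065, 0.1168, 0.1346]
ee_rot: [[-0.002, 1.0, -0.029], [0.002, -0.029, -1.0], [-1.0, -0.002, -0.002]]
ft_force: [-0.9, -0.2, 0.3]
opening: 0.45
```

Request:
apply_moves(deltas=[{"xyz":[-0.2,0,0],"twist":[0,0,0],"jaw":0.45},{"xyz":[-0.5,0,0],"twist":[0,0,0],"jaw":0.45},{"xyz":[-0.9,0,0],"twist":[0,0,0],"jaw":0.5},{"xyz":[-0.9,0,0],"twist":[0,0,0],"jaw":0.5}])

```text
time_s: 9.35
tcp_pos: [0.6092, 0.1168, 0.2297]
ee_rot: [[0.006, 1.0, -0.03], [0.004, -0.03, -1.0], [-1.0, 0.006, -0.004]]
ft_force: [-0.4, 0.4, 0.3]
opening: 0.5
```

```bash
sed -i 's/if (L==l).sum()<20: continue/m=H[L==l].mean(0)\n        if (L==l).sum()<60 or not (.3<m[0]<.75 and -.5<m[1]<.4): continue/' meas.py; python3 meas.py m2; python3 go.py 0.7 45 .565 -.4127 .22 -76.7
```

```text
t 9.45
stand scene 389 0.1583 [6.02000e-01 1.18000e-01 1.79827e+02 6.43100e-01]
stand side 389 0.1583 [ 0.6057  0.117  -2.3375  0.6204]
stand both 389 0.1583 [ 0.6031  0.1172 -1.0358  1.0256]
stand scene 305 0.1554 [  0.419   -0.2586 -29.7851   0.7932]
stand side 305 0.1554 [  0.4227  -0.2594 150.4637   1.7675]
stand both 305 0.1554 [  0.4203  -0.2588 -29.5654   1.5173]
stand scene 290 0.1533 [ 0.5644 -0.4129 11.991   0.8169]
stand side 290 0.1533 [ 0.5673 -0.4132 18.3456  2.3346]
stand both 290 0.1533 [ 0.5647 -0.4132 14.5412  1.4913]
t 9.45 tcp [0.607  0.1166 0.2254] jawyaw -91.68 down [ 0.     0.003 -1.   ] F [-0.8 -0.  -0.9] open 0.502
[{"xyz":[0.003,-0.022,0.442],"twist":[-0.0035,-0.0,-0.0],"jaw":0.7},{"xyz":[0.007,-0.044,0.884],"twist":[-0.0069,-0.0001,-0.0],"jaw":0.7},{"xyz":[0.007,-0.044,0.884],"twist":[-0.0069,-0.0001,-0.0],"jaw":0.7}]
[{"xyz":[0.004,-0.041,0.441],"twist":[-0.0035,-0.0,-0.0],"jaw":0.7},{"xyz":[0.007,-0.083,0.881],"twist":[-0.0069,-0.0001,-0.0],"jaw":0.7},{"xyz":[0.007,-0.083,0.881],"twist":[-0.0069,-0.0001,-0.0],"jaw":0.7}]
[{"xyz":[0.004,-0.06,0.438],"twist":[-0.0035,-0.0,-0.0],"jaw":0.7},{"xyz":[0.008,-0.121,0.877],"twist":[-0.0069,-0.0001,-0.0],"jaw":0.7},{"xyz":[0.008,-0.121,0.877],"twist":[-0.0069,-0.0001,-0.0],"jaw":0.7}]
[{"xyz":[0.004,-0.079,0.435],"twist":[-0.0035,-0.0,-0.0],"jaw":0.7},{"xyz":[0.008,-0.159,0.871],"twist":[-0.0069,-0.0001,-0.0],"jaw":0.7},{"xyz":[0.008,-0.159,0.871],"twist":[-0.0069,-0.0001,-0.0],"jaw":0.7}]
[{"xyz":[0.004,-0.098,0.431],"twist":[-0.0035,-0.0,-0.0],"jaw":0.7},{"xyz":[0.008,-0.197,0.863],"twist":[-0.0069,-0.0001,-0.0],"jaw":0.7},{"xyz":[0.008,-0.197,0.863],"twist":[-0.0069,-0.0001,-0.0],"jaw":0.7}]
[{"xyz":[0.004,-0.117,0.427],"twist":[-0.0035,-0.0,-0.0],"jaw":0.7},{"xyz":[0.009,-0.234,0.853],"twist":[-0.0069,-0.0001,-0.0],"jaw":0.7},{"xyz":[0.009,-0.234,0.853],"twist":[-0.0069,-0.0001,-0.0],"jaw":0.7}]
```

View pics/m2_side.png

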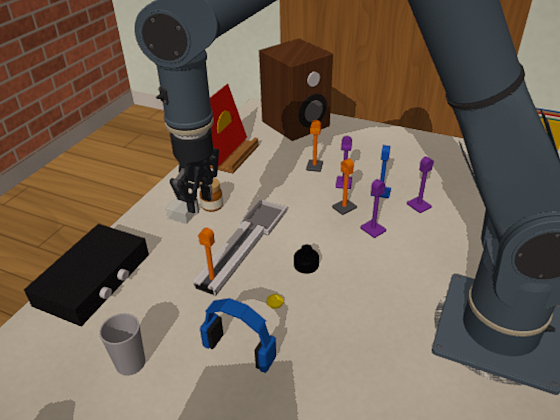

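Request:
apply_moves(deltas=[{"xyz":[0,-0.05,0.45],"twist":[0,0,0],"jaw":0.6},{"xyz":[0,-0.05,1],"twist":[0,0,0],"jaw":0.6},{"xyz":[0,-0.05,1],"twist":[0,0,0],"jaw":0.6}])

```text
time_s: 9.75
tcp_pos: [0.5979, 0.0085, 0.2241]
ee_rot: [[-0.002, 0.999, -0.038], [-0.002, -0.038, -0.999], [-1.0, -0.002, 0.002]]
ft_force: [-0.0, -0.7, 0.8]
opening: 0.598
```

Request:
apply_moves(deltas=[{"xyz":[0,-0.05,0.45],"twist":[0,0,0],"jaw":0.6},{"xyz":[0,-0.05,1],"twist":[0,0,0],"jaw":0.6},{"xyz":[0,-0.05,1],"twist":[0,0,0],"jaw":0.6}])

```text
time_s: 10.05
tcp_pos: [0.5872, -0.0989, 0.2232]
ee_rot: [[-0.004, 0.999, -0.047], [-0.006, -0.047, -0.999], [-1.0, -0.004, 0.006]]
ft_force: [0.0, -0.3, 0.7]
opening: 0.598
```

Request:
apply_moves(deltas=[{"xyz":[0,-0.05,0.45],"twist":[0,0,0],"jaw":0.6},{"xyz":[0,-0.05,1],"twist":[0,0,0],"jaw":0.6},{"xyz":[0,-0.05,1],"twist":[0,0,0],"jaw":0.6}])

```text
time_s: 10.35
tcp_pos: [0.5751, -0.2062, 0.2229]
ee_rot: [[-0.007, 0.998, -0.056], [-0.01, -0.056, -0.998], [-1.0, -0.006, 0.01]]
ft_force: [-0.6, -0.3, 0.5]
opening: 0.594
```

Request:
apply_moves(deltas=[{"xyz":[0,-0.05,0.45],"twist":[0,0,0],"jaw":0.6},{"xyz":[0,-0.05,1],"twist":[0,0,0],"jaw":0.6},{"xyz":[0,-0.05,1],"twist":[0,0,0],"jaw":0.6}])

```text
time_s: 10.65
tcp_pos: [0.5616, -0.3131, 0.2227]
ee_rot: [[-0.01, 0.998, -0.064], [-0.013, -0.064, -0.998], [-1.0, -0.009, 0.014]]
ft_force: [-0.1, -0.8, 0.5]
opening: 0.599
```

```bash
python3 go.py 0.6 45 .565 -.4127 .21 -76.5; cat > wst.py <<'E'
from h import *
import sys
p,d,c,W=grab("wrist",sys.argv[1])
Hm=orange(p)&(W[...,2]>.112)&(W[...,2]<.17)
n,l,s,ce=cv2.connectedComponentsWithStats(Hm.astype(np.uint8))
for i in range(1,n):
    if s[i,4]>60:
        P=W[l==i]; m=np.median(P,0); print(s[i],P.mean(0).round(4),rect(P))
        Q=near([W],m[0],m[1],.045,.004)[::3]; print(np.round(fit(Q,STAND,m[0],m[1]),4), len(Q))
E
python3 wst.py w3
```

```text
t 10.65 tcp [ 0.5616 -0.3131  0.2227] jawyaw -93.68 down [-0.01  -0.013 -1.   ] F [-0.1 -0.8  0.5] open 0.599
[{"xyz":[0.047,0.033,0.33],"twist":[-0.0159,0.0007,0.0006],"jaw":0.6},{"xyz":[0.093,0.066,0.66],"twist":[-0.0318,0.0013,0.0012],"jaw":0.6},{"xyz":[0.14,0.099,0.99],"twist":[-0.0477,0.002,0.0018],"jaw":0.6},{"xyz":[0.14,0.099,0.99],"twist":[-0.0477,0.002,0.0018],"jaw":0.6}]
[ 388  187   43   42 1244] [ 0.5685 -0.4102  0.1457] (566.2, -412.3, 27.1, 20.8, 12.9)
[ 0.5649 -0.4127 12.4924  0.8695] 1106
[224 339  23  27 238] [ 0.4336 -0.2611  0.1309] (432.5, -259.5, 12.1, 23.7, 10.3)
[ 0.4217 -0.2607 54.6706  1.8775] 594
```

Request:
apply_moves(deltas=[{"xyz":[0.047,0.033,0.33],"twist":[-0.016,0.0007,0.0006],"jaw":0.6},{"xyz":[0.093,0.066,0.66],"twist":[-0.032,0.0013,0.0012],"jaw":0.6},{"xyz":[0.14,0.099,0.99],"twist":[-0.0464,0.002,0.0018],"jaw":0.6},{"xyz":[0.14,0.099,0.99],"twist":[-0.0464,0.002,0.0018],"jaw":0.6},{"xyz":[0.14,0.099,0.99],"twist":[-0.0464,0.002,0.0018],"jaw":0.6}])

```text
time_s: 11.2
tcp_pos: [0.5655, -0.4101, 0.2083]
ee_rot: [[-0.001, 0.974, 0.225], [0.003, 0.225, -0.974], [-1.0, -0.0, -0.004]]
ft_force: [1.1, 0.4, -0.5]
opening: 0.605
```

```bash
python3 go.py 0.6 30 .565 -.4128 .131 -77
```

```text
t 11.2 tcp [ 0.5655 -0.4101  0.2083] jawyaw -77.01 down [-0.001  0.003 -1.   ] F [ 1.1  0.4 -0.5] open 0.605
[{"xyz":[0.258,-0.004,0.009],"twist":[-0.0,-0.0002,0.0],"jaw":0.6},{"xyz":[0.515,-0.007,0.019],"twist":[-0.0,-0.0004,0.0],"jaw":0.6},{"xyz":[0.773,-0.011,0.028],"twist":[-0.0,-0.0006,0.0],"jaw":0.6},{"xyz":[0.773,-0.011,0.028],"twist":[-0.0,-0.0006,0.0],"jaw":0.6}]
```

Request:
apply_moves(deltas=[{"xyz":[0.2,-0.01,0.02],"twist":[0,0,0],"jaw":0.6},{"xyz":[0.4,-0.011,0.028],"twist":[0,-0.0003,0],"jaw":0.55},{"xyz":[0.6,-0.011,0.028],"twist":[0,-0.0006,0],"jaw":0.5},{"xyz":[0.77,-0.011,0.028],"twist":[0,-0.0006,0],"jaw":0.4},{"xyz":[0.77,-0.011,0.028],"twist":[0,-0.0006,0],"jaw":0.4}])

```text
time_s: 11.7
tcp_pos: [0.5648, -0.4091, 0.1286]
ee_rot: [[-0.004, 0.974, 0.227], [0.004, 0.227, -0.974], [-1.0, -0.003, -0.004]]
ft_force: [-0.1, 0.9, -0.5]
opening: 0.398
```

```bash
python3 go.py 0.4 30 .565 -.4128 .131 -77
```

```text
t 11.7 tcp [ 0.5648 -0.4091  0.1286] jawyaw -76.9 down [-0.004  0.004 -1.   ] F [-0.1  0.9 -0.5] open 0.398
[{"xyz":[-0.024,-0.006,0.036],"twist":[0.0003,-0.0007,0.0004],"jaw":0.4},{"xyz":[-0.024,-0.006,0.036],"twist":[0.0003,-0.0007,0.0004],"jaw":0.4}]
```

Request:
apply_moves(deltas=[{"xyz":[-0.02,-0.006,0.036],"twist":[0,-0.0007,0.0004],"jaw":0.4},{"xyz":[-0.02,-0.006,0.036],"twist":[0,-0.0007,0.0004],"jaw":0.25},{"xyz":[-0.02,-0.006,0.036],"twist":[0,-0.0007,0.0004],"jaw":0},{"xyz":[-0.02,-0.006,0.036],"twist":[0,-0.0007,0.0004],"jaw":0},{"xyz":[-0.02,-0.006,0.036],"twist":[0,-0.0007,0.0004],"jaw":0}])

```text
time_s: 12.2
tcp_pos: [0.5659, -0.413, 0.132]
ee_rot: [[0.002, 0.974, 0.227], [-0.001, 0.227, -0.974], [-1.0, 0.002, 0.001]]
ft_force: [0.8, 0.7, 7.0]
opening: 0.223
```

Request:
apply_moves(deltas=[{"xyz":[-0.15,0,0],"twist":[0,0,0],"jaw":0},{"xyz":[-0.3,0,0],"twist":[0.0136,0,0],"jaw":0},{"xyz":[-0.45,0,0],"twist":[0.027,0,0],"jaw":0},{"xyz":[-0.45,0,0],"twist":[0.0407,0,0],"jaw":0},{"xyz":[-0.45,0,0],"twist":[0.0407,0,0],"jaw":0}])

```text
time_s: 12.7
tcp_pos: [0.5658, -0.4129, 0.1781]
ee_rot: [[0.003, 1.0, -0.029], [-0.001, -0.029, -1.0], [-1.0, 0.003, 0.001]]
ft_force: [1.3, -0.1, -4.0]
opening: 0.223
```

```bash
python3 go.py 0 25 .599 -.135 .176 -91.65
```

```text
t 12.7 tcp [ 0.5658 -0.4129  0.1781] jawyaw -91.64 down [ 0.003 -0.001 -1.   ] F [ 1.3 -0.1 -4. ] open 0.223
[{"xyz":[0.001,0.021,-0.232],"twist":[0.0,0.0,-0.0],"jaw":0.0},{"xyz":[0.003,0.042,-0.465],"twist":[0.0,0.0,-0.0001],"jaw":0.0},{"xyz":[0.004,0.063,-0.697],"twist":[0.0,0.0001,-0.0001],"jaw":0.0},{"xyz":[0.006,0.084,-0.929],"twist":[0.0,0.0001,-0.0001],"jaw":0.0},{"xyz":[0.006,0.084,-0.929],"twist":[0.0,0.0001,-0.0001],"jaw":0.0}]
[{"xyz":[0.002,0.021,-0.232],"twist":[0.0,0.0,-0.0],"jaw":0.0},{"xyz":[0.003,0.042,-0.465],"twist":[0.0,0.0,-0.0001],"jaw":0.0},{"xyz":[0.005,0.063,-0.697],"twist":[0.0,0.0001,-0.0001],"jaw":0.0},{"xyz":[0.006,0.084,-0.929],"twist":[0.0,0.0001,-0.0001],"jaw":0.0},{"xyz":[0.006,0.084,-0.929],"twist":[0.0,0.0001,-0.0001],"jaw":0.0}]
[{"xyz":[0.002,0.021,-0.232],"twist":[0.0,0.0,-0.0],"jaw":0.0},{"xyz":[0.003,0.042,-0.465],"twist":[0.0,0.0,-0.0001],"jaw":0.0},{"xyz":[0.005,0.063,-0.697],"twist":[0.0,0.0001,-0.0001],"jaw":0.0},{"xyz":[0.007,0.084,-0.929],"twist":[0.0,0.0001,-0.0001],"jaw":0.0},{"xyz":[0.007,0.084,-0.929],"twist":[0.0,0.0001,-0.0001],"jaw":0.0}]
```

Request:
apply_moves(deltas=[{"xyz":[0,0.021,-0.232],"twist":[0,0,0],"jaw":0},{"xyz":[0.002,0.042,-0.465],"twist":[0,0,0],"jaw":0},{"xyz":[0.004,0.063,-0.697],"twist":[0,0,0],"jaw":0},{"xyz":[0.006,0.084,-0.929],"twist":[0,0,0],"jaw":0},{"xyz":[0.006,0.084,-0.929],"twist":[0,0,0],"jaw":0}])

```text
time_s: 13.2
tcp_pos: [0.5778, -0.3155, 0.1772]
ee_rot: [[0.002, 1.0, -0.021], [0.002, -0.021, -1.0], [-1.0, 0.002, -0.002]]
ft_force: [0.5, 0.2, -3.1]
opening: 0.224
```

Request:
apply_moves(deltas=[{"xyz":[0,0.021,-0.232],"twist":[0,0,0],"jaw":0},{"xyz":[0.002,0.042,-0.465],"twist":[0,0,0],"jaw":0},{"xyz":[0.004,0.063,-0.697],"twist":[0,0,0],"jaw":0},{"xyz":[0.006,0.084,-0.929],"twist":[0,0,0],"jaw":0},{"xyz":[0.006,0.084,-0.929],"twist":[0,0,0],"jaw":0}])

```text
time_s: 13.7
tcp_pos: [0.5889, -0.2186, 0.1767]
ee_rot: [[0.001, 1.0, -0.014], [0.005, -0.014, -1.0], [-1.0, 0.001, -0.005]]
ft_force: [0.8, 0.3, -3.6]
opening: 0.224
```

```bash
python3 go.py 0 25 .599 -.132 .176 -91.65
```

```text
t 13.7 tcp [ 0.5889 -0.2186  0.1767] jawyaw -90.81 down [ 0.001  0.005 -1.   ] F [ 0.8  0.3 -3.6] open 0.224
[{"xyz":[0.003,0.022,-0.217],"twist":[0.0006,-0.0002,-0.0001],"jaw":0.0},{"xyz":[0.006,0.044,-0.434],"twist":[0.0012,-0.0004,-0.0001],"jaw":0.0},{"xyz":[0.008,0.067,-0.651],"twist":[0.0017,-0.0006,-0.0002],"jaw":0.0},{"xyz":[0.011,0.089,-0.868],"twist":[0.0023,-0.0008,-0.0002],"jaw":0.0},{"xyz":[0.011,0.089,-0.868],"twist":[0.0023,-0.0008,-0.0002],"jaw":0.0}]
```

Request:
apply_moves(deltas=[{"xyz":[0,0.022,-0.217],"twist":[0.0006,0,0],"jaw":0},{"xyz":[0.004,0.044,-0.434],"twist":[0.0012,-0.0004,0],"jaw":0},{"xyz":[0.006,0.067,-0.651],"twist":[0.0017,-0.0006,0],"jaw":0},{"xyz":[0.008,0.089,-0.868],"twist":[0.0023,-0.0008,0],"jaw":0},{"xyz":[0.008,0.089,-0.868],"twist":[0.0023,-0.0008,0],"jaw":0}])

```text
time_s: 14.2
tcp_pos: [0.5995, -0.1286, 0.1762]
ee_rot: [[0.001, 1.0, -0.023], [0.002, -0.023, -1.0], [-1.0, 0.001, -0.002]]
ft_force: [1.1, -1.2, -3.5]
opening: 0.222
```

Request:
apply_moves(deltas=[{"xyz":[0,0,0],"twist":[0,0,0],"jaw":0}])

```text
time_s: 14.3
tcp_pos: [0.5993, -0.1297, 0.1762]
ee_rot: [[0.001, 1.0, -0.022], [0.001, -0.022, -1.0], [-1.0, 0.001, -0.001]]
ft_force: [-0.5, -1.6, -2.5]
opening: 0.226
```

```bash
python3 held.py; python3 go.py 0 25 .599 -.132 .176 -91.65
```

```text
wrist 2885 z 0.0462 [ 0.5981 -0.1297 -1.5528  0.2151] rel tcp [-0.0012 -0.    ] rail xy [ 0.0008 -0.1127]
scene 500 z 0.0442 [ 0.5973 -0.1298 -0.795   0.6232] rel tcp [-0.002  -0.0002] rail xy [ 1.000e-04 -1.129e-01]
side 351 z 0.0462 [ 0.601  -0.1308 -2.1259  0.9467] rel tcp [ 0.0017 -0.0012] rail xy [ 0.0038 -0.1138]
all 3736 z 0.0462 [ 0.598  -0.1301 -1.3978  0.4044] rel tcp [-0.0013 -0.0004] rail xy [ 0.0007 -0.1131]
t 14.45 tcp [ 0.5993 -0.13    0.1762] jawyaw -91.35 down [ 0.001  0.001 -1.   ] F [-0.1 -0.3 -2.6] open 0.224
[{"xyz":[0.002,-0.003,0.02],"twist":[0.0008,-0.0002,-0.0001],"jaw":0.0},{"xyz":[0.002,-0.003,0.02],"twist":[0.0008,-0.0002,-0.0001],"jaw":0.0}]
```

Request:
apply_moves(deltas=[{"xyz":[0.14,-0.006,0.015],"twist":[0.0008,0,0],"jaw":0},{"xyz":[0.27,-0.007,0.02],"twist":[0.0008,0,0],"jaw":0},{"xyz":[0.37,-0.007,0.02],"twist":[0.0008,0,0],"jaw":0},{"xyz":[0.41,-0.007,0.02],"twist":[0.0008,0,0],"jaw":0},{"xyz":[0.41,-0.007,0.02],"twist":[0.0008,0,0],"jaw":0}])

```text
time_s: 14.95
tcp_pos: [0.5987, -0.1325, 0.136]
ee_rot: [[0.001, 1.0, -0.029], [0.001, -0.029, -1.0], [-1.0, 0.001, -0.001]]
ft_force: [-2.4, -0.6, 6.7]
opening: 0.224
```

Request:
apply_moves(deltas=[{"xyz":[-0.003,0,-0.1],"twist":[0,0,0],"jaw":0},{"xyz":[-0.003,0,-0.2],"twist":[0,0,0],"jaw":0},{"xyz":[-0.003,0,-0.3],"twist":[0,0,0],"jaw":0},{"xyz":[-0.003,0,-0.4],"twist":[0,0,0],"jaw":0}])

```text
time_s: 15.35
tcp_pos: [0.5999, -0.091, 0.136]
ee_rot: [[0.001, 1.0, -0.028], [0.001, -0.028, -1.0], [-1.0, 0.001, -0.001]]
ft_force: [-0.3, 0.9, -2.3]
opening: 0.223
```

```bash
python3 - <<'E'
from h import *
p,d,c,W=grab("wrist","r3"); cv2.imwrite("pics/r3c.png",cv2.resize(p[100:330,120:420],None,fx=2.6,fy=2.6))
E
python3 go.py 0 18 .6037 .043 .1355 -91.65
```

```text
t 15.4 tcp [ 0.6001 -0.0887  0.136 ] jawyaw -91.5 down [ 0.001  0.003 -1.   ] F [-0.6  2.4 -1.9] open 0.225
[{"xyz":[0.001,0.0,-0.165],"twist":[0.0001,-0.0001,-0.0],"jaw":0.0},{"xyz":[0.002,0.0,-0.329],"twist":[0.0001,-0.0001,-0.0],"jaw":0.0},{"xyz":[0.003,0.001,-0.494],"twist":[0.0002,-0.0002,-0.0001],"jaw":0.0},{"xyz":[0.004,0.001,-0.659],"twist":[0.0002,-0.0002,-0.0001],"jaw":0.0},{"xyz":[0.006,0.001,-0.823],"twist":[0.0003,-0.0003,-0.0001],"jaw":0.0}]
[{"xyz":[0.001,-0.0,-0.165],"twist":[0.0001,-0.0001,-0.0],"jaw":0.0},{"xyz":[0.002,-0.0,-0.329],"twist":[0.0001,-0.0001,-0.0],"jaw":0.0},{"xyz":[0.002,-0.0,-0.494],"twist":[0.0002,-0.0002,-0.0001],"jaw":0.0},{"xyz":[0.002,-0.0,-0.494],"twist":[0.0002,-0.0002,-0.0001],"jaw":0.0}]
```

View pics/r3c.png

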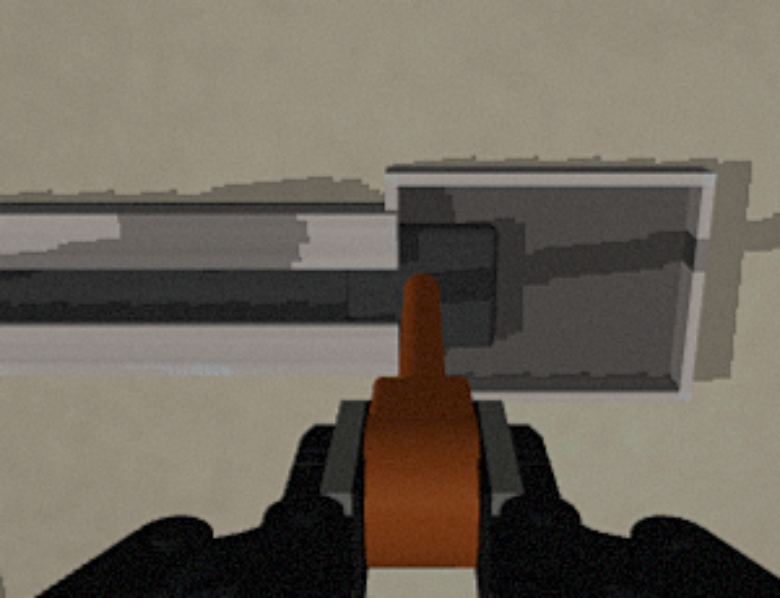

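Request:
apply_moves(deltas=[{"xyz":[0,0,-0.2],"twist":[0,0,0],"jaw":0},{"xyz":[0,0,-0.4],"twist":[0,0,0],"jaw":0},{"xyz":[0,0,-0.6],"twist":[0,-0.0002,0],"jaw":0},{"xyz":[0.002,0,-0.75],"twist":[0,-0.0003,0],"jaw":0},{"xyz":[0.002,0,-0.75],"twist":[0,-0.0003,0],"jaw":0}])

```text
time_s: 15.9
tcp_pos: [0.6023, -0.0106, 0.1361]
ee_rot: [[0.001, 1.0, -0.022], [0.002, -0.022, -1.0], [-1.0, 0.001, -0.002]]
ft_force: [1.4, -0.6, -3.2]
opening: 0.226
```

Request:
apply_moves(deltas=[{"xyz":[0,0,-0.2],"twist":[0,0,0],"jaw":0},{"xyz":[0,0,-0.4],"twist":[0,0,0],"jaw":0},{"xyz":[0.001,0,-0.53],"twist":[0,0,0],"jaw":0},{"xyz":[0.003,0,-0.53],"twist":[0,0,0],"jaw":0}])

```text
time_s: 16.3
tcp_pos: [0.6037, 0.044, 0.1361]
ee_rot: [[0.002, 1.0, -0.02], [0.003, -0.02, -1.0], [-1.0, 0.002, -0.003]]
ft_force: [0.4, -0.6, -2.8]
opening: 0.223
```

```bash
python3 go.py 0 18 .6037 .043 .1355 -91.65
```

```text
t 16.3 tcp [0.6037 0.044  0.1361] jawyaw -91.15 down [ 0.002  0.003 -1.   ] F [ 0.4 -0.6 -2.8] open 0.223
[{"xyz":[0.006,0.0,0.01],"twist":[0.0014,-0.0005,-0.0002],"jaw":0.0},{"xyz":[0.006,0.0,0.01],"twist":[0.0014,-0.0005,-0.0002],"jaw":0.0}]
```

Request:
apply_moves(deltas=[{"xyz":[0.01,0,0.01],"twist":[0.0014,0,0],"jaw":0},{"xyz":[0.012,0,0.01],"twist":[0.0014,0,0],"jaw":0.1},{"xyz":[0.01,0,0.01],"twist":[0.0014,0,0],"jaw":0.3},{"xyz":[0.01,0,0.01],"twist":[0.0014,0,0],"jaw":0.45},{"xyz":[0.01,0,0.01],"twist":[0.0014,0,0],"jaw":0.45}])

```text
time_s: 16.8
tcp_pos: [0.6037, 0.0417, 0.135]
ee_rot: [[0.002, 1.0, -0.03], [0.002, -0.03, -1.0], [-1.0, 0.002, -0.002]]
ft_force: [0.0, -0.6, -0.2]
opening: 0.448
```

Request:
apply_moves(deltas=[{"xyz":[-0.2,0,0],"twist":[0,0,0],"jaw":0.45},{"xyz":[-0.5,0,0],"twist":[0,0,0],"jaw":0.45},{"xyz":[-0.9,0,0],"twist":[0,0,0],"jaw":0.5},{"xyz":[-0.9,0,0],"twist":[0,0,0],"jaw":0.5}])

```text
time_s: 17.2
tcp_pos: [0.6062, 0.0407, 0.2301]
ee_rot: [[0.01, 0.999, -0.031], [0.003, -0.031, -1.0], [-1.0, 0.01, -0.003]]
ft_force: [0.3, -0.2, -0.5]
opening: 0.504
```

```bash
python3 meas.py m3|grep -v scene; python3 go.py 0.6 45 .4203 -.2588 .22 -118.5
```

```text
t 17.3
stand side 306 0.154 [  0.4223  -0.2594 152.6623   2.0428]
stand both 306 0.154 [  0.4199  -0.2588 -28.0887   1.5989]
stand side 390 0.1581 [6.057000e-01 1.170000e-01 1.772744e+02 6.068000e-01]
stand both 390 0.1581 [6.030000e-01 1.172000e-01 1.781113e+02 1.017500e+00]
stand side 346 0.157 [ 0.605   0.0417 -1.3262  0.685 ]
stand both 346 0.157 [ 0.6025  0.0418 -1.2492  0.9829]
t 17.3 tcp [0.604  0.041  0.2259] jawyaw -91.77 down [ 0.004  0.002 -1.   ] F [-0.3 -0.3 -0. ] open 0.501
[{"xyz":[0.006,-0.218,0.382],"twist":[0.0093,-0.0001,-0.0001],"jaw":0.6},{"xyz":[0.011,-0.436,0.763],"twist":[0.0186,-0.0001,-0.0001],"jaw":0.6},{"xyz":[0.011,-0.436,0.763],"twist":[0.0186,-0.0001,-0.0001],"jaw":0.6}]
[{"xyz":[0.006,-0.172,0.404],"twist":[0.0093,-0.0001,-0.0001],"jaw":0.6},{"xyz":[0.012,-0.344,0.809],"twist":[0.0186,-0.0001,-0.0001],"jaw":0.6},{"xyz":[0.012,-0.344,0.809],"twist":[0.0186,-0.0001,-0.0001],"jaw":0.6}]
[{"xyz":[0.007,-0.124,0.422],"twist":[0.0093,-0.0001,-0.0001],"jaw":0.6},{"xyz":[0.013,-0.248,0.843],"twist":[0.0186,-0.0001,-0.0001],"jaw":0.6},{"xyz":[0.013,-0.248,0.843],"twist":[0.0186,-0.0001,-0.0001],"jaw":0.6}]
[{"xyz":[0.007,-0.074,0.433],"twist":[0.0093,-0.0001,-0.0001],"jaw":0.6},{"xyz":[0.014,-0.148,0.867],"twist":[0.0186,-0.0001,-0.0001],"jaw":0.6},{"xyz":[0.014,-0.148,0.867],"twist":[0.0186,-0.0001,-0.0001],"jaw":0.6}]
```

View pics/m3_scene.png

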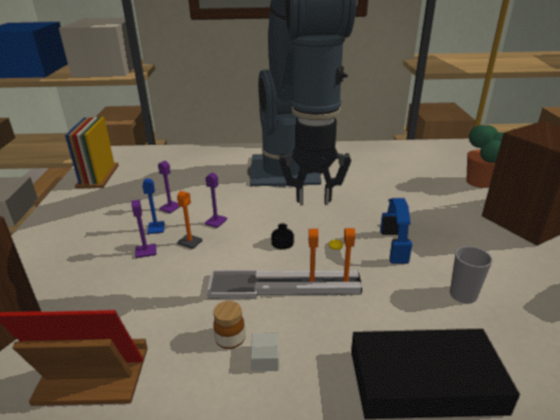

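Request:
apply_moves(deltas=[{"xyz":[0,-0.218,0.382],"twist":[0.009,0,0],"jaw":0.6},{"xyz":[0,-0.436,0.763],"twist":[0.0186,0,0],"jaw":0.6},{"xyz":[0,-0.436,0.763],"twist":[0.0186,0,0],"jaw":0.6}])

```text
time_s: 17.6
tcp_pos: [0.5544, -0.0405, 0.2246]
ee_rot: [[-0.0, 0.988, -0.157], [-0.001, -0.157, -0.988], [-1.0, 0.0, 0.001]]
ft_force: [0.0, -0.9, 0.4]
opening: 0.605
```

Request:
apply_moves(deltas=[{"xyz":[0,-0.172,0.404],"twist":[0.009,0,0],"jaw":0.6},{"xyz":[0,-0.344,0.809],"twist":[0.0186,0,0],"jaw":0.6},{"xyz":[0,-0.344,0.809],"twist":[0.0186,0,0],"jaw":0.6}])

```text
time_s: 17.9
tcp_pos: [0.5036, -0.121, 0.2239]
ee_rot: [[-0.004, 0.96, -0.281], [-0.003, -0.281, -0.96], [-1.0, -0.003, 0.004]]
ft_force: [-0.0, -0.4, 0.2]
opening: 0.599
```

Request:
apply_moves(deltas=[{"xyz":[0,-0.124,0.422],"twist":[0.009,0,0],"jaw":0.6},{"xyz":[0,-0.248,0.843],"twist":[0.0186,0,0],"jaw":0.6},{"xyz":[0,-0.248,0.843],"twist":[0.0186,0,0],"jaw":0.6}])

```text
time_s: 18.2
tcp_pos: [0.4521, -0.2, 0.2238]
ee_rot: [[-0.007, 0.916, -0.4], [-0.005, -0.4, -0.916], [-1.0, -0.004, 0.008]]
ft_force: [-0.1, -0.6, -0.0]
opening: 0.602
```

```bash
python3 wst.py w4; python3 go.py 0.6 45 .4203 -.2588 .21 -118.5
```

```text
[ 345  204   39   43 1345] [ 0.4255 -0.2581  0.1438] (421.8, -258.7, 20.8, 26.2, 61.8)
[  0.4201  -0.2582 -29.2194   1.0765] 998
t 18.25 tcp [ 0.4541 -0.1972  0.2237] jawyaw -113.32 down [-0.006 -0.004 -1.   ] F [-0.1  1.  -0.3] open 0.595
[{"xyz":[0.071,-0.033,0.349],"twist":[0.0072,0.0005,0.0003],"jaw":0.6},{"xyz":[0.142,-0.066,0.699],"twist":[0.0144,0.001,0.0005],"jaw":0.6},{"xyz":[0.142,-0.066,0.699],"twist":[0.0144,0.001,0.0005],"jaw":0.6}]
```

Request:
apply_moves(deltas=[{"xyz":[0.07,-0.033,0.349],"twist":[0.0072,0.0005,0.0003],"jaw":0.6},{"xyz":[0.142,-0.066,0.699],"twist":[0.0148,0.001,0.0005],"jaw":0.6},{"xyz":[0.142,-0.066,0.699],"twist":[0.0148,0.001,0.0005],"jaw":0.6},{"xyz":[0.142,-0.066,0.699],"twist":[0.0148,0.001,0.0005],"jaw":0.6}])

```text
time_s: 18.65
tcp_pos: [0.4206, -0.2583, 0.2093]
ee_rot: [[-0.001, 0.878, -0.479], [0.001, -0.479, -0.878], [-1.0, -0.001, -0.0]]
ft_force: [-0.3, 0.1, 0.3]
opening: 0.599
```

```bash
python3 go.py 0.6 30 .4204 -.2585 .131 -118.7
```

```text
t 18.65 tcp [ 0.4206 -0.2583  0.2093] jawyaw -118.63 down [-0.001  0.001 -1.   ] F [-0.3  0.1  0.3] open 0.599
[{"xyz":[0.261,0.0,0.001],"twist":[0.0001,-0.0,0.0001],"jaw":0.6},{"xyz":[0.522,0.0,0.002],"twist":[0.0001,-0.0,0.0002],"jaw":0.6},{"xyz":[0.783,0.001,0.003],"twist":[0.0002,-0.0001,0.0002],"jaw":0.6},{"xyz":[0.783,0.001,0.003],"twist":[0.0002,-0.0001,0.0002],"jaw":0.6}]
```

Request:
apply_moves(deltas=[{"xyz":[0.2,0,0],"twist":[0,0,0],"jaw":0.6},{"xyz":[0.4,0,0],"twist":[0,0,0],"jaw":0.55},{"xyz":[0.6,0,0],"twist":[0,0,0],"jaw":0.5},{"xyz":[0.78,0,0],"twist":[0,0,0],"jaw":0.4},{"xyz":[0.78,0,0],"twist":[0,0,0],"jaw":0.4}])

```text
time_s: 19.15
tcp_pos: [0.4207, -0.2557, 0.1292]
ee_rot: [[-0.004, 0.879, -0.476], [0.004, -0.476, -0.879], [-1.0, -0.006, -0.001]]
ft_force: [0.3, -0.3, 0.9]
opening: 0.401
```

```bash
python3 go.py 0.6 30 .4204 -.2585 .131 -118.7
```

```text
t 19.15 tcp [ 0.4207 -0.2557  0.1292] jawyaw -118.43 down [-0.004  0.004 -1.   ] F [ 0.3 -0.3  0.9] open 0.401
[{"xyz":[-0.018,0.011,0.025],"twist":[0.0008,-0.0002,0.0009],"jaw":0.6},{"xyz":[-0.018,0.011,0.025],"twist":[0.0008,-0.0002,0.0009],"jaw":0.6}]
```

Request:
apply_moves(deltas=[{"xyz":[-0.016,0.011,0.025],"twist":[0.0008,0,0.0009],"jaw":0.4},{"xyz":[-0.016,0.011,0.025],"twist":[0.0008,0,0.0009],"jaw":0.25},{"xyz":[-0.016,0.011,0.025],"twist":[0.0008,0,0.0009],"jaw":0},{"xyz":[-0.016,0.011,0.025],"twist":[0.0008,0,0.0009],"jaw":0},{"xyz":[-0.016,0.011,0.025],"twist":[0.0008,0,0.0009],"jaw":0}])

```text
time_s: 19.65
tcp_pos: [0.4212, -0.2586, 0.1317]
ee_rot: [[0.003, 0.877, -0.48], [0.0, -0.48, -0.877], [-1.0, 0.002, -0.002]]
ft_force: [0.6, -0.2, 7.2]
opening: 0.226
```

Request:
apply_moves(deltas=[{"xyz":[-0.15,0,0],"twist":[0,0,0],"jaw":0},{"xyz":[-0.3,0,0],"twist":[-0.018,0,0],"jaw":0},{"xyz":[-0.45,0,0],"twist":[-0.036,0,0],"jaw":0},{"xyz":[-0.45,0,0],"twist":[-0.056,0,0],"jaw":0},{"xyz":[-0.45,0,0],"twist":[-0.075,0,0],"jaw":0}])

```text
time_s: 20.15
tcp_pos: [0.421, -0.2585, 0.1773]
ee_rot: [[0.003, 1.0, -0.025], [0.0, -0.025, -1.0], [-1.0, 0.003, -0.0]]
ft_force: [-0.3, -0.9, -3.7]
opening: 0.226
```

```bash
python3 go.py 0 25 .599 -.132 .176 -91.65
```

```text
t 20.15 tcp [ 0.421  -0.2585  0.1773] jawyaw -91.41 down [ 0.003  0.    -1.   ] F [-0.3 -0.9 -3.7] open 0.226
[{"xyz":[0.002,0.194,-0.145],"twist":[0.0001,-0.0,-0.0001],"jaw":0.0},{"xyz":[0.004,0.388,-0.291],"twist":[0.0001,-0.0,-0.0001],"jaw":0.0},{"xyz":[0.006,0.583,-0.436],"twist":[0.0002,-0.0,-0.0002],"jaw":0.0},{"xyz":[0.008,0.777,-0.582],"twist":[0.0003,-0.0,-0.0002],"jaw":0.0},{"xyz":[0.01,0.971,-0.727],"twist":[0.0004,-0.0,-0.0003],"jaw":0.0}]
[{"xyz":[0.002,0.194,-0.146],"twist":[0.0001,-0.0,-0.0001],"jaw":0.0},{"xyz":[0.003,0.388,-0.292],"twist":[0.0001,-0.0,-0.0001],"jaw":0.0},{"xyz":[0.005,0.582,-0.438],"twist":[0.0002,-0.0,-0.0002],"jaw":0.0},{"xyz":[0.007,0.776,-0.584],"twist":[0.0003,-0.0,-0.0002],"jaw":0.0},{"xyz":[0.007,0.776,-0.584],"twist":[0.0003,-0.0,-0.0002],"jaw":0.0}]
```

Request:
apply_moves(deltas=[{"xyz":[0,0.194,-0.145],"twist":[0,0,0],"jaw":0},{"xyz":[0.002,0.388,-0.291],"twist":[0,0,0],"jaw":0},{"xyz":[0.004,0.583,-0.436],"twist":[0,0,0],"jaw":0},{"xyz":[0.006,0.777,-0.582],"twist":[0,0,0],"jaw":0},{"xyz":[0.006,0.97,-0.727],"twist":[0,0,0],"jaw":0}])

```text
time_s: 20.65
tcp_pos: [0.52, -0.1875, 0.1768]
ee_rot: [[0.002, 1.0, -0.025], [0.0, -0.025, -1.0], [-1.0, 0.002, -0.0]]
ft_force: [-0.9, 0.5, -3.2]
opening: 0.229
```

```bash
python3 go.py 0 25 .599 -.132 .176 -91.65
```

```text
t 20.65 tcp [ 0.52   -0.1875  0.1768] jawyaw -91.41 down [ 0.002  0.    -1.   ] F [-0.9  0.5 -3.2] open 0.229
[{"xyz":[0.003,0.194,-0.143],"twist":[0.0002,-0.0,-0.0001],"jaw":0.0},{"xyz":[0.005,0.388,-0.287],"twist":[0.0003,-0.0,-0.0002],"jaw":0.0},{"xyz":[0.008,0.582,-0.43],"twist":[0.0005,-0.0001,-0.0003],"jaw":0.0},{"xyz":[0.01,0.776,-0.574],"twist":[0.0007,-0.0001,-0.0004],"jaw":0.0},{"xyz":[0.01,0.776,-0.574],"twist":[0.0007,-0.0001,-0.0004],"jaw":0.0}]
```

Request:
apply_moves(deltas=[{"xyz":[0.002,0.194,-0.143],"twist":[0,0,0],"jaw":0},{"xyz":[0.004,0.388,-0.287],"twist":[0.0003,0,0],"jaw":0},{"xyz":[0.006,0.582,-0.43],"twist":[0.0005,0,0],"jaw":0},{"xyz":[0.008,0.776,-0.574],"twist":[0.0007,0,0],"jaw":0},{"xyz":[0.008,0.776,-0.574],"twist":[0.0007,0,0],"jaw":0}])

```text
time_s: 21.15
tcp_pos: [0.6014, -0.1284, 0.1757]
ee_rot: [[0.003, 1.0, -0.025], [0.002, -0.025, -1.0], [-1.0, 0.003, -0.002]]
ft_force: [-0.3, 1.0, -4.0]
opening: 0.225
```

Request:
apply_moves(deltas=[{"xyz":[0,0,0],"twist":[0,0,0],"jaw":0}])

```text
time_s: 21.25
tcp_pos: [0.6008, -0.1284, 0.1752]
ee_rot: [[0.002, 1.0, -0.024], [0.002, -0.024, -1.0], [-1.0, 0.002, -0.002]]
ft_force: [-0.6, 0.2, -3.5]
opening: 0.223
```

```bash
python3 held.py; python3 go.py 0 25 .599 -.132 .1355 -91.65
```

```text
wrist 2863 z 0.0452 [ 0.5994 -0.1285 -1.9853  0.2298] rel tcp [-0.0014 -0.    ] rail xy [ 0.0021 -0.1115]
scene 485 z 0.0452 [ 0.5987 -0.1286 -1.9562  0.7491] rel tcp [-0.0021 -0.0002] rail xy [ 0.0014 -0.1116]
side 352 z 0.0452 [ 0.6023 -0.1295 -2.6451  0.8768] rel tcp [ 0.0015 -0.0011] rail xy [ 0.005  -0.1124]
all 3700 z 0.0452 [ 0.5994 -0.1289 -2.047   0.4057] rel tcp [-0.0014 -0.0004] rail xy [ 0.0021 -0.1119]
t 21.4 tcp [ 0.6006 -0.1288  0.1755] jawyaw -91.45 down [ 0.002  0.002 -1.   ] F [-0.7 -0.2 -2.8] open 0.225
[{"xyz":[0.2,-0.008,0.017],"twist":[0.0003,-0.0002,-0.0002],"jaw":0.0},{"xyz":[0.4,-0.016,0.033],"twist":[0.0006,-0.0004,-0.0004],"jaw":0.0},{"xyz":[0.4,-0.016,0.033],"twist":[0.0006,-0.0004,-0.0004],"jaw":0.0}]
```

Request:
apply_moves(deltas=[{"xyz":[0.14,-0.018,0.03],"twist":[0.0006,0,0],"jaw":0},{"xyz":[0.27,-0.018,0.035],"twist":[0.0006,-0.0003,0],"jaw":0},{"xyz":[0.36,-0.018,0.035],"twist":[0.0006,-0.0004,-0.0003],"jaw":0},{"xyz":[0.4,-0.018,0.035],"twist":[0.0006,-0.0004,-0.0004],"jaw":0},{"xyz":[0.4,-0.018,0.035],"twist":[0.0006,-0.0004,-0.0004],"jaw":0}])

```text
time_s: 21.9
tcp_pos: [0.599, -0.1325, 0.1359]
ee_rot: [[0.0, 1.0, -0.029], [-0.001, -0.029, -1.0], [-1.0, 0.0, 0.001]]
ft_force: [-1.4, -0.8, 2.4]
opening: 0.225
```

Request:
apply_moves(deltas=[{"xyz":[-0.003,0,-0.1],"twist":[0,0,0],"jaw":0},{"xyz":[-0.003,0,-0.2],"twist":[0,0,0],"jaw":0},{"xyz":[-0.003,0,-0.3],"twist":[0,0,0],"jaw":0},{"xyz":[-0.003,0,-0.4],"twist":[0,0,0],"jaw":0}])

```text
time_s: 22.3
tcp_pos: [0.6002, -0.0908, 0.136]
ee_rot: [[-0.0, 1.0, -0.028], [-0.0, -0.028, -1.0], [-1.0, -0.0, 0.0]]
ft_force: [0.1, 0.3, -3.2]
opening: 0.224
```

```bash
python3 go.py 0 18 .6015 -.032 .1355 -91.65
```

```text
t 22.3 tcp [ 0.6002 -0.0908  0.136 ] jawyaw -91.63 down [-0. -0. -1.] F [ 0.1  0.3 -3.2] open 0.224
[{"xyz":[0.001,-0.001,-0.147],"twist":[0.0,0.0,0.0],"jaw":0.0},{"xyz":[0.003,-0.002,-0.294],"twist":[0.0,0.0,0.0],"jaw":0.0},{"xyz":[0.004,-0.003,-0.441],"twist":[0.0,0.0,0.0],"jaw":0.0},{"xyz":[0.005,-0.003,-0.588],"twist":[0.0001,0.0,0.0],"jaw":0.0},{"xyz":[0.005,-0.003,-0.588],"twist":[0.0001,0.0,0.0],"jaw":0.0}]
```

Request:
apply_moves(deltas=[{"xyz":[0,0,-0.17],"twist":[0,0,0],"jaw":0},{"xyz":[0,0,-0.34],"twist":[0,0,0],"jaw":0},{"xyz":[0,0,-0.5],"twist":[0,0,0],"jaw":0},{"xyz":[0,0,-0.65],"twist":[0,0,0],"jaw":0},{"xyz":[0.005,0,-0.65],"twist":[0,0,0],"jaw":0}])

```text
time_s: 22.8
tcp_pos: [0.6024, -0.0222, 0.136]
ee_rot: [[0.0, 1.0, -0.025], [0.002, -0.025, -1.0], [-1.0, 0.0, -0.002]]
ft_force: [-1.2, 4.4, 1.5]
opening: 0.224
```

Request:
apply_moves(deltas=[{"xyz":[0.006,0,0.01],"twist":[0,0,0],"jaw":0},{"xyz":[0.01,0,0.01],"twist":[0,0,0],"jaw":0.1},{"xyz":[0.01,0,0.01],"twist":[0,0,0],"jaw":0.3},{"xyz":[0.01,0,0.01],"twist":[0,0,0],"jaw":0.43},{"xyz":[0.01,0,0.01],"twist":[0,0,0],"jaw":0.43}])

```text
time_s: 23.3
tcp_pos: [0.6024, -0.0237, 0.135]
ee_rot: [[0.001, 1.0, -0.025], [0.002, -0.025, -1.0], [-1.0, 0.001, -0.002]]
ft_force: [-0.7, -0.7, -0.1]
opening: 0.43
```

Request:
apply_moves(deltas=[{"xyz":[-0.2,0,0],"twist":[0,0,0],"jaw":0.43},{"xyz":[-0.5,0,0],"twist":[0,0,0],"jaw":0.43},{"xyz":[-0.9,0,0],"twist":[0,0,0],"jaw":0.5},{"xyz":[-0.9,0,0],"twist":[0,0,0],"jaw":0.5}])

```text
time_s: 23.7
tcp_pos: [0.6049, -0.0247, 0.23]
ee_rot: [[0.009, 1.0, -0.026], [0.001, -0.026, -1.0], [-1.0, 0.009, -0.002]]
ft_force: [0.4, -0.2, 0.1]
opening: 0.503
```

```bash
python3 meas.py m4|grep -v scene; python3 - <<'E'
from h import *
for n in ("scene","side","wrist"):
    p,d,c,W=grab(n)
    for y0,x0 in ((-.018,.432),):
        P=near([W],x0,y0,.08,.004,.07); K=P[P[:,2]>.046]; T=P[(P[:,2]>.028)&(P[:,2]<.036)]
        if len(K)>5: print(n,len(P),'knob',len(K),cv2.minEnclosingCircle((K[:,:2]*1000).astype(np.float32)),K.mean(0).round(4),'disc',cv2.minEnclosingCircle((T[:,:2]*1000).astype(np.float32)))
E
```

```text
t 23.8
stand side 388 0.1572 [ 0.6057  0.1168 -0.8351  0.6618]
stand both 388 0.1572 [0.6028 0.1171 0.9329 1.0563]
stand side 345 0.1575 [ 0.6054  0.0415 -2.832   0.8252]
stand both 345 0.1575 [ 0.6024  0.0417 -3.433   1.0757]
stand side 346 0.157 [ 0.6038 -0.0238  0.0332  0.8698]
stand both 346 0.157 [ 6.009000e-01 -2.380000e-02  1.805895e+02  1.152500e+00]
scene 291 knob 56 ((430.71453857421875, -18.105127334594727), 14.225955963134766) [ 0.4321 -0.0186  0.0539] disc ((433.08587646484375, -17.429500579833984), 30.01911163330078)
side 727 knob 92 ((430.33123779296875, -18.62583351135254), 14.306282997131348) [ 0.4314 -0.0169  0.0537] disc ((431.9181823730469, -16.309696197509766), 29.54073143005371)
wrist 1893 knob 363 ((431.0406494140625, -18.479772567749023), 12.940945625305176) [ 0.4333 -0.0182  0.055 ] disc ((431.6807861328125, -17.84647560119629), 29.78326988220215)
```

View pics/m4_side.png

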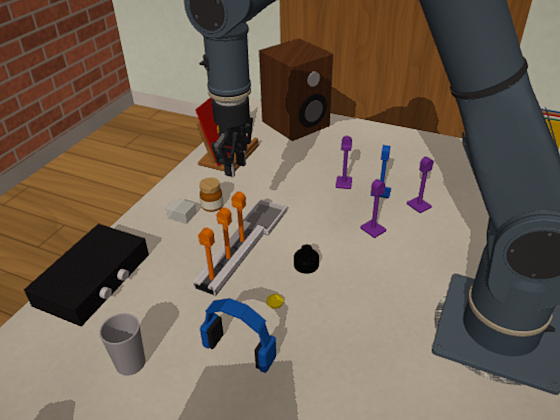

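Request:
apply_moves(deltas=[{"xyz":[0,-0.45,0],"twist":[0,0,0],"jaw":0.6},{"xyz":[0,-0.85,0],"twist":[0,0,0],"jaw":0.6},{"xyz":[0,-0.85,0],"twist":[0,0,0],"jaw":0.6}])

```text
time_s: 24.25
tcp_pos: [0.5109, -0.0221, 0.2226]
ee_rot: [[-0.008, 1.0, -0.026], [0.002, -0.026, -1.0], [-1.0, -0.008, -0.001]]
ft_force: [0.8, -0.0, -0.7]
opening: 0.601
```

Request:
apply_moves(deltas=[{"xyz":[0,-0.45,0],"twist":[0,0,0],"jaw":0.6},{"xyz":[0.1,-0.84,0],"twist":[0,0,0],"jaw":0.6},{"xyz":[0.2,-0.84,0],"twist":[0,0,0],"jaw":0.6},{"xyz":[0.3,-0.84,0],"twist":[0,0,0],"jaw":0.6}])

```text
time_s: 24.65
tcp_pos: [0.4267, -0.0198, 0.1928]
ee_rot: [[-0.008, 1.0, -0.026], [0.002, -0.026, -1.0], [-1.0, -0.008, -0.002]]
ft_force: [0.9, 0.2, 1.1]
opening: 0.599
```

```bash
cat > wt.py <<'E'
from h import *
p,d,c,W=grab("wrist","wt")
for r in trace("wrist","weight")[:2]: print(r['conf'],r['box'])
P=near([W],.432,-.018,.08,.004,.07); K=P[P[:,2]>.049]; T=P[(P[:,2]>.028)&(P[:,2]<.036)]
print('knob',len(K),cv2.minEnclosingCircle((K[:,:2]*1000).astype(np.float32)),'disc',len(T),cv2.minEnclosingCircle((T[:,:2]*1000).astype(np.float32)))
E
python3 wt.py; python3 go.py 0.6 40 .4315 -.0182 .1 -91.65
```

```text
knob 561 ((430.9858703613281, -18.31524658203125), 12.748205184936523) disc 1864 ((430.8825378417969, -18.261524200439453), 29.819108963012695)
t 24.75 tcp [ 0.4273 -0.0198  0.1921] jawyaw -91.5 down [-0.009  0.001 -1.   ] F [0.4 0.4 0.7] open 0.594
[{"xyz":[0.307,0.017,-0.005],"twist":[0.0001,-0.0001,0.0005],"jaw":0.6},{"xyz":[0.614,0.034,-0.011],"twist":[0.0003,-0.0001,0.001],"jaw":0.6},{"xyz":[0.92,0.051,-0.016],"twist":[0.0004,-0.0002,0.0015],"jaw":0.6},{"xyz":[0.92,0.051,-0.016],"twist":[0.0004,-0.0002,0.0015],"jaw":0.6}]
```

View pics/wt_wrist.png

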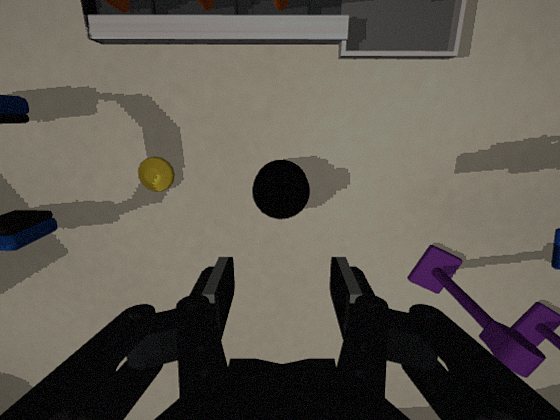

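Weight is the black disc at (281,188), between the jaws; the gripper sits centred over (0.431, -0.0183).

Request:
apply_moves(deltas=[{"xyz":[0.3,0.017,-0.01],"twist":[0,0,0.0005],"jaw":0.6},{"xyz":[0.6,0.034,-0.015],"twist":[0,0,0.001],"jaw":0.6},{"xyz":[0.9,0.048,-0.016],"twist":[0,0,0.0015],"jaw":0.6},{"xyz":[0.92,0.048,-0.016],"twist":[0,0,0.0015],"jaw":0.6}])

```text
time_s: 25.15
tcp_pos: [0.4308, -0.0182, 0.0974]
ee_rot: [[-0.005, 1.0, -0.026], [0.001, -0.026, -1.0], [-1.0, -0.005, -0.0]]
ft_force: [-0.4, 0.4, -0.5]
opening: 0.606
```

```bash
 python3 go.py 0.6 25 .431 -.0183 .049 -91.65
```

```text
t 25.15 tcp [ 0.4308 -0.0182  0.0974] jawyaw -91.5 down [-0.005  0.001 -1.   ] F [-0.4  0.4 -0.5] open 0.606
[{"xyz":[0.242,0.002,0.001],"twist":[0.0002,-0.0,0.0004],"jaw":0.6},{"xyz":[0.484,0.004,0.001],"twist":[0.0004,-0.0001,0.0008],"jaw":0.6},{"xyz":[0.484,0.004,0.001],"twist":[0.0004,-0.0001,0.0008],"jaw":0.6}]
```

Request:
apply_moves(deltas=[{"xyz":[0.2,0.002,0],"twist":[0,0,0.0004],"jaw":0.6},{"xyz":[0.4,0.004,0],"twist":[0,0,0.0008],"jaw":0.6},{"xyz":[0.46,0.004,0],"twist":[0,0,0.0008],"jaw":0.5},{"xyz":[0.47,0.004,0],"twist":[0,0,0.0008],"jaw":0.45},{"xyz":[0.47,0.004,0],"twist":[0,0,0.0008],"jaw":0.45}])

```text
time_s: 25.65
tcp_pos: [0.4317, -0.0183, 0.0511]
ee_rot: [[0.001, 1.0, -0.026], [0.0, -0.026, -1.0], [-1.0, 0.001, -0.0]]
ft_force: [-0.7, -0.1, 0.4]
opening: 0.448
```

```bash
 python3 go.py 0.6 25 .431 -.0183 .050 -91.65
```

```text
t 25.65 tcp [ 0.4317 -0.0183  0.0511] jawyaw -91.51 down [ 0.001  0.    -1.   ] F [-0.7 -0.1  0.4] open 0.448
[{"xyz":[0.011,-0.007,0.001],"twist":[0.0004,-0.0001,-0.0002],"jaw":0.6},{"xyz":[0.011,-0.007,0.001],"twist":[0.0004,-0.0001,-0.0002],"jaw":0.6}]
```

Request:
apply_moves(deltas=[{"xyz":[0.012,-0.007,0],"twist":[0,0,0],"jaw":0.3},{"xyz":[0.012,-0.007,0],"twist":[0,0,0],"jaw":0},{"xyz":[0.012,-0.007,0],"twist":[0,0,0],"jaw":0},{"xyz":[0.012,-0.007,0],"twist":[0,0,0],"jaw":0},{"xyz":[0.012,-0.007,0],"twist":[0,0,0],"jaw":0}])

```text
time_s: 26.15
tcp_pos: [0.4317, -0.0184, 0.051]
ee_rot: [[0.003, 1.0, -0.026], [0.0, -0.026, -1.0], [-1.0, 0.003, -0.001]]
ft_force: [-0.8, -1.7, 7.1]
opening: 0.258
```

Request:
apply_moves(deltas=[{"xyz":[-0.2,0,0],"twist":[0,0,0],"jaw":0},{"xyz":[-0.4,0,0],"twist":[0,0,0],"jaw":0},{"xyz":[-0.6,0,0],"twist":[0,0,0],"jaw":0},{"xyz":[-0.6,0,0],"twist":[0,0,0],"jaw":0}])

```text
time_s: 26.55
tcp_pos: [0.4326, -0.0184, 0.1132]
ee_rot: [[0.007, 1.0, -0.027], [0.001, -0.027, -1.0], [-1.0, 0.007, -0.001]]
ft_force: [0.2, 0.0, -4.0]
opening: 0.255
```

```bash
 python3 go.py 0 25 .52 -.135 .11 -91.65 .5972 -.132 .11 -91.65; python3 - <<'E'
from h import *
grab("side","s5")
E
```

```text
t 26.55 tcp [ 0.4326 -0.0184  0.1132] jawyaw -91.52 down [ 0.007  0.001 -1.   ] F [ 0.2  0.  -4. ] open 0.255
[{"xyz":[0.006,0.151,0.19],"twist":[0.0001,-0.0,-0.0002],"jaw":0.0},{"xyz":[0.012,0.302,0.381],"twist":[0.0001,-0.0001,-0.0004],"jaw":0.0},{"xyz":[0.019,0.452,0.571],"twist":[0.0002,-0.0001,-0.0006],"jaw":0.0},{"xyz":[0.025,0.603,0.762],"twist":[0.0002,-0.0001,-0.0008],"jaw":0.0},{"xyz":[0.031,0.754,0.952],"twist":[0.0003,-0.0001,-0.001],"jaw":0.0}]
[{"xyz":[0.005,0.151,0.19],"twist":[0.0001,-0.0,-0.0002],"jaw":0.0},{"xyz":[0.005,0.151,0.19],"twist":[0.0001,-0.0,-0.0002],"jaw":0.0}]
[{"xyz":[-0.0,0.193,-0.013],"twist":[0.0,0.0,0.0],"jaw":0.0},{"xyz":[-0.0,0.385,-0.026],"twist":[0.0,0.0,0.0],"jaw":0.0},{"xyz":[-0.0,0.578,-0.039],"twist":[0.0,0.0,0.0],"jaw":0.0},{"xyz":[-0.0,0.771,-0.052],"twist":[0.0,0.0,0.0],"jaw":0.0},{"xyz":[-0.0,0.771,-0.052],"twist":[0.0,0.0,0.0],"jaw":0.0}]
```

View pics/s5_side.png

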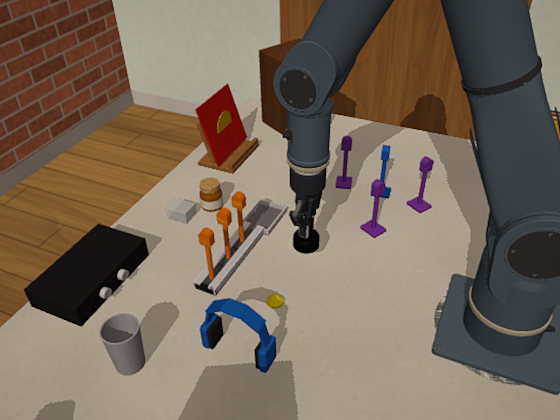

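Request:
apply_moves(deltas=[{"xyz":[0,0.151,0.19],"twist":[0,0,0],"jaw":0},{"xyz":[0,0.302,0.381],"twist":[0,0,0],"jaw":0},{"xyz":[0,0.452,0.571],"twist":[0,0,-0.0005],"jaw":0},{"xyz":[0,0.603,0.762],"twist":[0,0,-0.001],"jaw":0},{"xyz":[0,0.754,0.952],"twist":[0,0,-0.001],"jaw":0}])

```text
time_s: 27.1
tcp_pos: [0.505, -0.1161, 0.1111]
ee_rot: [[-0.002, 1.0, -0.026], [0.001, -0.026, -1.0], [-1.0, -0.002, -0.001]]
ft_force: [0.7, 0.6, -3.4]
opening: 0.259
```

```bash
 python3 go.py 0 22 .5972 -.132 .11 -91.65
```

```text
t 27.1 tcp [ 0.505  -0.1161  0.1111] jawyaw -91.5 down [-0.002  0.001 -1.   ] F [ 0.7  0.6 -3.4] open 0.259
[{"xyz":[0.002,0.185,0.027],"twist":[0.0001,-0.0,0.0001],"jaw":0.0},{"xyz":[0.004,0.37,0.054],"twist":[0.0002,-0.0001,0.0001],"jaw":0.0},{"xyz":[0.006,0.556,0.081],"twist":[0.0003,-0.0001,0.0002],"jaw":0.0},{"xyz":[0.008,0.741,0.108],"twist":[0.0003,-0.0002,0.0003],"jaw":0.0},{"xyz":[0.009,0.926,0.135],"twist":[0.0004,-0.0002,0.0003],"jaw":0.0}]
```

Request:
apply_moves(deltas=[{"xyz":[0,0.185,0.03],"twist":[0,0,0],"jaw":0},{"xyz":[0,0.4,0.06],"twist":[0,0,0],"jaw":0},{"xyz":[0,0.6,0.09],"twist":[0,0,0],"jaw":0},{"xyz":[0,0.8,0.12],"twist":[0,0,0],"jaw":0},{"xyz":[0,0.926,0.135],"twist":[0,0,0],"jaw":0}])

```text
time_s: 27.6
tcp_pos: [0.5979, -0.132, 0.1092]
ee_rot: [[-0.003, 1.0, -0.026], [0.002, -0.026, -1.0], [-1.0, -0.003, -0.002]]
ft_force: [-0.0, -0.1, -3.8]
opening: 0.256
```

Request:
apply_moves(deltas=[{"xyz":[0,0,0],"twist":[0,0,0],"jaw":0}])

```text
time_s: 27.7
tcp_pos: [0.5988, -0.1319, 0.1077]
ee_rot: [[-0.004, 1.0, -0.026], [0.002, -0.026, -1.0], [-1.0, -0.004, -0.002]]
ft_force: [-0.6, 0.4, -3.8]
opening: 0.255
```

```bash
 python3 go.py 0 22 .5972 -.132 .056 -91.65; python3 - <<'E'
from h import *
p,d,c,W=grab("wrist","w6"); t=get_state()['tcp_pos']
P=near([W],t[0],t[1],.04,t[2]-.055,t[2]-.010);T=P[(P[:,2]<t[2]-.015)]
print('disc',len(T),np.percentile(T,[1,50,99],axis=0).round(4))
E
```

```text
t 27.7 tcp [ 0.5988 -0.1319  0.1077] jawyaw -91.47 down [-0.004  0.002 -1.   ] F [-0.6  0.4 -3.8] open 0.255
[{"xyz":[0.172,-0.005,0.001],"twist":[0.0002,-0.0001,0.0002],"jaw":0.0},{"xyz":[0.345,-0.01,0.002],"twist":[0.0003,-0.0002,0.0004],"jaw":0.0},{"xyz":[0.517,-0.014,0.002],"twist":[0.0005,-0.0003,0.0006],"jaw":0.0},{"xyz":[0.517,-0.014,0.002],"twist":[0.0005,-0.0003,0.0006],"jaw":0.0}]
disc 4433 [[ 0.598  -0.1598  0.061 ]
 [ 0.6166 -0.1326  0.0897]
 [ 0.6277 -0.1046  0.0918]]
```

View pics/w6_wrist.png

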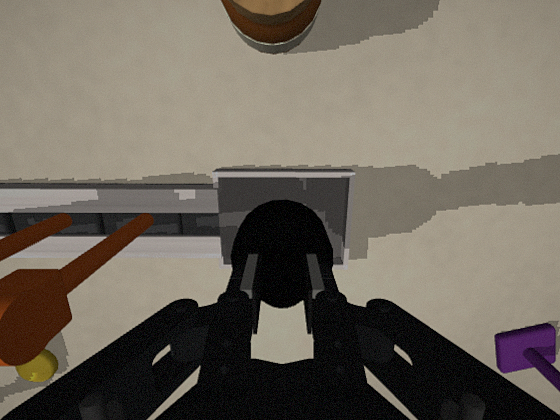

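Request:
apply_moves(deltas=[{"xyz":[0.17,-0.008,0],"twist":[0,0,0],"jaw":0},{"xyz":[0.34,-0.012,0],"twist":[0,0,0.0004],"jaw":0},{"xyz":[0.46,-0.014,0],"twist":[0,0,0.0006],"jaw":0},{"xyz":[0.51,-0.014,0],"twist":[0,0,0.0006],"jaw":0},{"xyz":[0.515,-0.014,0],"twist":[0,0,0.0006],"jaw":0}])

```text
time_s: 28.25
tcp_pos: [0.5948, -0.1315, 0.0555]
ee_rot: [[-0.003, 1.0, -0.026], [0.002, -0.026, -1.0], [-1.0, -0.003, -0.002]]
ft_force: [0.1, -1.6, -4.0]
opening: 0.256
```

```bash
 python3 go.py 0 22 .5972 -.132 .055 -91.65
```

```text
t 28.25 tcp [ 0.5948 -0.1315  0.0555] jawyaw -91.48 down [-0.003  0.002 -1.   ] F [ 0.1 -1.6 -4. ] open 0.256
[{"xyz":[0.005,0.024,0.005],"twist":[0.0005,-0.0004,0.0005],"jaw":0.0},{"xyz":[0.005,0.024,0.005],"twist":[0.0005,-0.0004,0.0005],"jaw":0.0}]
```

Request:
apply_moves(deltas=[{"xyz":[0.003,0.02,0],"twist":[0,0,0.0004],"jaw":0},{"xyz":[0.008,0.02,0],"twist":[0,0,0.0004],"jaw":0},{"xyz":[0.012,0.02,0],"twist":[0,0,0.0004],"jaw":0}])

```text
time_s: 28.55
tcp_pos: [0.5971, -0.1316, 0.0551]
ee_rot: [[0.0, 1.0, -0.026], [0.002, -0.026, -1.0], [-1.0, 0.0, -0.002]]
ft_force: [-3.1, 0.4, 8.8]
opening: 0.253
```

```bash
 python3 go.py 0 22 .5972 -.132 .055 -91.65
```

```text
t 28.55 tcp [ 0.5971 -0.1316  0.0551] jawyaw -91.48 down [ 0.     0.002 -1.   ] F [-3.1  0.4  8.8] open 0.253
[{"xyz":[0.001,0.001,0.004],"twist":[0.0005,-0.0004,-0.0],"jaw":0.0},{"xyz":[0.001,0.001,0.004],"twist":[0.0005,-0.0004,-0.0],"jaw":0.0}]
```

Floor contact. Release and rise.

Request:
apply_moves(deltas=[{"xyz":[0,0,0],"twist":[0,0,0],"jaw":0.2},{"xyz":[0,0,0],"twist":[0,0,0],"jaw":0.4},{"xyz":[0,0,0],"twist":[0,0,0],"jaw":0.5},{"xyz":[0,0,0],"twist":[0,0,0],"jaw":0.5}])

```text
time_s: 28.95
tcp_pos: [0.5974, -0.1316, 0.0553]
ee_rot: [[0.001, 1.0, -0.026], [0.002, -0.026, -1.0], [-1.0, 0.001, -0.002]]
ft_force: [1.0, 0.1, 1.3]
opening: 0.498
```

Request:
apply_moves(deltas=[{"xyz":[-0.2,0,0],"twist":[0,0,0],"jaw":0.5},{"xyz":[-0.5,0,0],"twist":[0,0,0],"jaw":0.5},{"xyz":[-0.95,0,0],"twist":[0,0,0],"jaw":0.5},{"xyz":[-0.95,0,0],"twist":[0,0,0],"jaw":0.5}])

```text
time_s: 29.35
tcp_pos: [0.6003, -0.1328, 0.1558]
ee_rot: [[0.01, 1.0, -0.026], [0.001, -0.026, -1.0], [-1.0, 0.01, -0.001]]
ft_force: [0.6, -0.4, -0.3]
opening: 0.5
```

Request:
apply_moves(deltas=[{"xyz":[-0.4,0,0],"twist":[0,0,0],"jaw":0.5},{"xyz":[-0.9,0,0],"twist":[0,0,0],"jaw":0.5},{"xyz":[-0.9,0,0],"twist":[0,0,0],"jaw":0.5}])

```text
time_s: 29.65
tcp_pos: [0.6024, -0.134, 0.2525]
ee_rot: [[0.021, 0.999, -0.027], [-0.001, -0.027, -1.0], [-1.0, 0.021, 0.001]]
ft_force: [0.5, -1.0, -0.7]
opening: 0.5
```

```bash
 cat > chk.py <<'E'
from h import *
import sys
for n in ("wrist","scene","side"):
    p,d,c,W=grab(n,sys.argv[1])
    P=near([W],.597,-.132,.05,.024,.07); K=P[P[:,2]>.052]; T=P[(P[:,2]>.032)&(P[:,2]<.040)]
    if len(K)>5 and len(T)>5: print(n,'knob',len(K),[round(v,1) for v in cv2.minEnclosingCircle((K[:,:2]*1000).astype(np.float32))[0]],'z',np.percentile(K[:,2],95).round(4),'disc',len(T),cv2.minEnclosingCircle((T[:,:2]*1000).astype(np.float32)))
    Q=near([W],.46,.262,.1,.006); Q=Q[(Q[:,2]<.062)|(Q[:,2]>.122)]
    B=Q[Q[:,2]>.128]
    if len(Q)>200: print(n,'phones',np.round(fit(Q,PH,.46,.262,(-2,)),4),'band',rect(B) if len(B)>10 else None,len(B))
E
python3 chk.py k1; python3 meas.py m5 | grep -v scene; python3 go.py 0.6 45 .46 .262 .245 -92.2
```

```text
wrist knob 384 [596.5, -131.1] z 0.0613 disc 1348 ((596.62890625, -131.0889129638672), 29.830900192260742)
wrist phones [ 0.4591  0.2637 -2.1961  0.5192] band None 0
scene knob 92 [597.1, -132.2] z 0.0603 disc 262 ((598.035400390625, -131.6558380126953), 29.70255470275879)
scene phones [ 0.458   0.2628 -2.3975  1.8196] band (463.8, 260.4, 31.6, 56.2, 85.2) 169
side knob 64 [597.9, -132.5] z 0.0614 disc 189 ((596.156982421875, -128.4705047607422), 29.6174373626709)
side phones [ 0.4602  0.2598 -2.1033  2.4884] band (459.2, 262.0, 33.9, 60.8, 87.0) 418
t 29.9
stand side 387 0.1569 [ 0.6057  0.1168 -1.6472  0.6359]
stand both 387 0.1569 [ 0.603   0.1171 -1.0989  1.0499]
stand side 313 0.1567 [ 0.6038 -0.0241 -4.034   0.7724]
stand both 313 0.1567 [ 6.010000e-01 -2.390000e-02  1.798338e+02  1.052900e+00]
stand side 345 0.1572 [ 0.605   0.0415 -4.2291  0.7711]
stand both 345 0.1572 [ 0.6026  0.0417 -1.641   1.0697]
t 29.9 tcp [ 0.5988 -0.1326  0.2445] jawyaw -91.5 down [ 0.008  0.001 -1.   ] F [0.3 1.1 0.3] open 0.501
[{"xyz":[-0.001,-0.149,-0.391],"twist":[0.0002,-0.0,-0.0001],"jaw":0.6}
[... 291 characters left out ...]
-0.002,-0.3,-0.781],"twist":[0.0004,-0.0,-0.0002],"jaw":0.6}]
[{"xyz":[-0.001,-0.151,-0.39],"twist":[0.0002,-0.0,-0.0001],"jaw":0.6},{"xyz":[-0.002,-0.302,-0.78],"twist":[0.0004,-0.0,-0.0002],"jaw":0.6},{"xyz":[-0.002,-0.302,-0.78],"twist":[0.0004,-0.0,-0.0002],"jaw":0.6}]
[{"xyz":[-0.001,-0.152,-0.39],"twist":[0.0002,-0.0,-0.0001],"jaw":0.6},{"xyz":[-0.002,-0.304,-0.78],"twist":[0.0004,-0.0,-0.0002],"jaw":0.6},{"xyz":[-0.002,-0.304,-0.78],"twist":[0.0004,-0.0,-0.0002],"jaw":0.6}]
[{"xyz":[-0.001,-0.153,-0.389],"twist":[0.0002,-0.0,-0.0001],"jaw":0.6},{"xyz":[-0.001,-0.306,-0.779],"twist":[0.0004,-0.0,-0.0002],"jaw":0.6},{"xyz":[-0.001,-0.306,-0.779],"twist":[0.0004,-0.0,-0.0002],"jaw":0.6}]
```

View pics/k1_wrist.png

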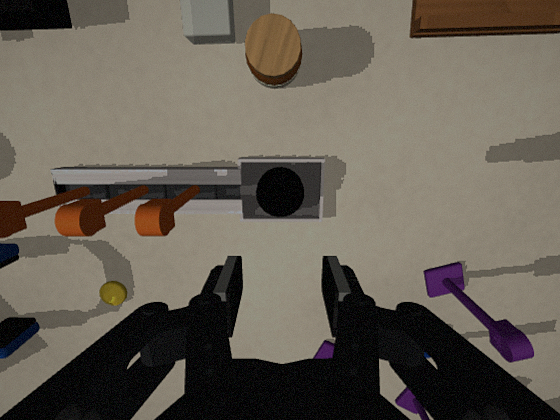

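Request:
apply_moves(deltas=[{"xyz":[0,-0.15,-0.39],"twist":[0,0,0],"jaw":0.6},{"xyz":[0,-0.33,-0.93],"twist":[0,0,0],"jaw":0.6},{"xyz":[0,-0.33,-0.93],"twist":[0,0,0],"jaw":0.6}])

```text
time_s: 30.2
tcp_pos: [0.5663, -0.0321, 0.2428]
ee_rot: [[0.004, 1.0, -0.019], [0.005, -0.019, -1.0], [-1.0, 0.004, -0.005]]
ft_force: [-0.3, -0.7, -0.2]
opening: 0.599
```

Request:
apply_moves(deltas=[{"xyz":[0,-0.15,-0.39],"twist":[0,0,0],"jaw":0.6},{"xyz":[0,-0.33,-0.93],"twist":[0,0,0],"jaw":0.6},{"xyz":[0,-0.33,-0.93],"twist":[0,0,0],"jaw":0.6}])

```text
time_s: 30.5
tcp_pos: [0.5329, 0.068, 0.2419]
ee_rot: [[0.0, 1.0, -0.011], [0.007, -0.011, -1.0], [-1.0, 0.0, -0.007]]
ft_force: [-0.2, -0.6, 0.9]
opening: 0.605
```

Request:
apply_moves(deltas=[{"xyz":[0,-0.15,-0.39],"twist":[0,0,0],"jaw":0.6},{"xyz":[0,-0.33,-0.93],"twist":[0,0,0],"jaw":0.6},{"xyz":[0,-0.33,-0.93],"twist":[0,0,0],"jaw":0.6}])

```text
time_s: 30.8
tcp_pos: [0.4986, 0.1674, 0.2415]
ee_rot: [[-0.002, 1.0, -0.003], [0.009, -0.003, -1.0], [-1.0, -0.002, -0.009]]
ft_force: [0.5, -0.4, -0.9]
opening: 0.6
```

```bash
cat > wp.py <<'E'
from h import *
p,d,c,W=grab("wrist","wp")
h=cv2.cvtColor(p,cv2.COLOR_BGR2HSV)
m=(h[...,0]>95)&(h[...,0]<125)&(h[...,1]>120)&np.isfinite(W[...,0])&(W[...,1]>.15)&(W[...,2]>.1)&(W[...,2]<.15)
P=W[m]; B=P[P[:,2]>.127]; print(len(P),'band',len(B), rect(B) if len(B)>10 else '',np.percentile(B[:,2],[5,95]) if len(B) else '')
Q=near([W],.46,.262,.1,.006); Q=Q[(Q[:,2]<.062)|(Q[:,2]>.122)];print('phones',np.round(fit(Q,PH,.46,.262,(-2,)),4))
E
python3 wp.py; python3 go.py 0.6 45 .4595 .262 .20 -92.2
```

```text
3664 band 2128 (460.3, 261.4, 31.5, 64.4, 88.2) [0.12814518 0.13520692]
phones [ 0.4601  0.263  -2.2711  4.2498]
t 30.85 tcp [0.4993 0.1656 0.2415] jawyaw -90.25 down [-0.002  0.008 -1.   ] F [ 1.   0.3 -0.3] open 0.599
[{"xyz":[0.141,-0.134,-0.32],"twist":[0.0018,-0.0004,0.0001],"jaw":0.6},{"xyz":[0.283,-0.268,-0.639],"twist":[0.0036,-0.0009,0.0002],"jaw":0.6},{"xyz":[0.424,-0.401,-0.959],"twist":[0.0054,-0.0013,0.0003],"jaw":0.6},{"xyz":[0.424,-0.401,-0.959],"twist":[0.0054,-0.0013,0.0003],"jaw":0.6}]
```

View pics/wp_wrist.png

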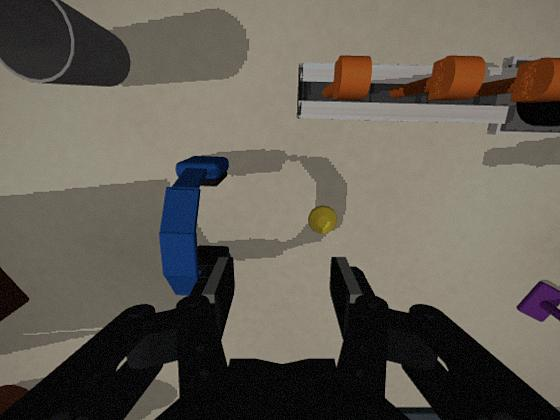

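Request:
apply_moves(deltas=[{"xyz":[0.1,-0.134,-0.32],"twist":[0.002,0,0],"jaw":0.6},{"xyz":[0.25,-0.268,-0.639],"twist":[0.0036,-0.0009,0],"jaw":0.6},{"xyz":[0.42,-0.398,-0.96],"twist":[0.0054,-0.0013,0],"jaw":0.6},{"xyz":[0.42,-0.398,-0.96],"twist":[0.0054,-0.0013,0],"jaw":0.6}])

```text
time_s: 31.25
tcp_pos: [0.4573, 0.2651, 0.1977]
ee_rot: [[-0.006, 0.999, -0.033], [-0.001, -0.033, -0.999], [-1.0, -0.006, 0.001]]
ft_force: [0.9, -0.9, -1.0]
opening: 0.599
```

```bash
python3 wp.py; python3 go.py 0.6 45 .460 .2618 .128 -92.2
```

```text
5839 band 3385 (459.8, 261.8, 31.6, 64.7, 87.7) [0.12806185 0.13507433]
phones [ 0.4639  0.2626 -0.4783 17.6599]
t 31.3 tcp [0.4588 0.2626 0.1987] jawyaw -92.02 down [-0.005 -0.002 -1.   ] F [ 0.6 -0.3  0.5] open 0.599
[{"xyz":[0.353,0.008,0.003],"twist":[0.0003,0.0002,0.0004],"jaw":0.6},{"xyz":[0.707,0.015,0.007],"twist":[0.0005,0.0003,0.0008],"jaw":0.6},{"xyz":[0.707,0.015,0.007],"twist":[0.0005,0.0003,0.0008],"jaw":0.6}]
```

Request:
apply_moves(deltas=[{"xyz":[0.2,0.015,0.007],"twist":[0.0005,0,0.0008],"jaw":0.6},{"xyz":[0.4,0.015,0.007],"twist":[0.0005,0,0.0008],"jaw":0.6},{"xyz":[0.6,0.015,0.007],"twist":[0.0005,0,0.0008],"jaw":0.6},{"xyz":[0.7,0.015,0.007],"twist":[0.0005,0,0.0008],"jaw":0.55},{"xyz":[0.7,0.015,0.007],"twist":[0.0005,0,0.0008],"jaw":0.55}])

```text
time_s: 31.8
tcp_pos: [0.4602, 0.2599, 0.1277]
ee_rot: [[-0.001, 0.999, -0.04], [-0.004, -0.04, -0.999], [-1.0, -0.001, 0.004]]
ft_force: [-0.1, -0.3, 0.9]
opening: 0.549
```

```bash
python3 go.py 0.6 45 .460 .2618 .128 -92.2; python3 - <<'E'
from h import *
p,d,c,W=grab("side","s7"); cv2.imwrite("pics/s7c.png",cv2.resize(p[200:400,130:330],None,fx=3,fy=3))
E
```

```text
t 31.8 tcp [0.4602 0.2599 0.1277] jawyaw -92.3 down [-0.001 -0.004 -1.   ] F [-0.1 -0.3  0.9] open 0.549
[{"xyz":[-0.003,-0.003,-0.019],"twist":[-0.0003,0.0006,0.0002],"jaw":0.6},{"xyz":[-0.003,-0.003,-0.019],"twist":[-0.0003,0.0006,0.0002],"jaw":0.6}]
```

View pics/s7c.png

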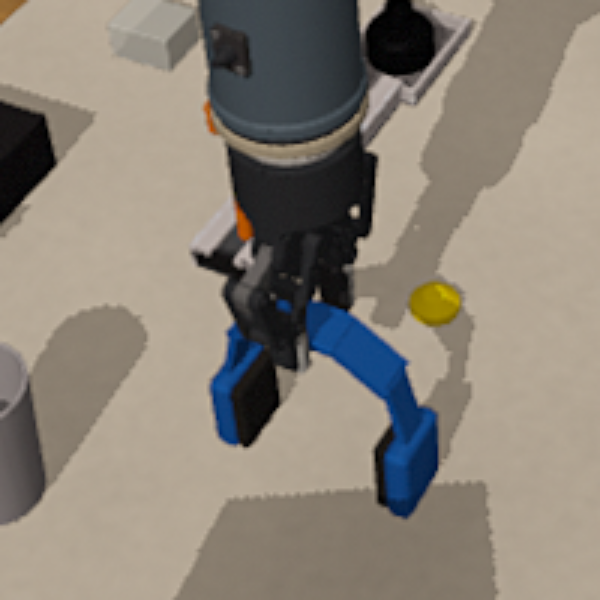

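Request:
apply_moves(deltas=[{"xyz":[0,0,-0.02],"twist":[0,0.0006,0],"jaw":0.5},{"xyz":[0,0,-0.02],"twist":[0,0.0006,0],"jaw":0.3},{"xyz":[0,0,-0.02],"twist":[0,0.0006,0],"jaw":0},{"xyz":[0,0,-0.02],"twist":[0,0.0006,0],"jaw":0},{"xyz":[0,0,-0.02],"twist":[0,0.0006,0],"jaw":0}])

```text
time_s: 32.35
tcp_pos: [0.4615, 0.2626, 0.1298]
ee_rot: [[0.002, 0.999, -0.04], [0.002, -0.04, -0.999], [-1.0, 0.002, -0.002]]
ft_force: [0.7, -1.2, 6.6]
opening: 0.356
```

Request:
apply_moves(deltas=[{"xyz":[-0.2,0,0],"twist":[0,0,0],"jaw":0},{"xyz":[-0.4,0,0],"twist":[0,0,0],"jaw":0},{"xyz":[-0.6,0,0],"twist":[0,0,0],"jaw":0},{"xyz":[-0.65,0,0],"twist":[0,0,0],"jaw":0}])

```text
time_s: 32.75
tcp_pos: [0.4622, 0.263, 0.1969]
ee_rot: [[0.005, 0.999, -0.04], [0.004, -0.04, -0.999], [-1.0, 0.005, -0.004]]
ft_force: [-0.1, -0.3, -2.5]
opening: 0.358
```

```bash
python3 go.py 0 25 .604 .255 .194 -91.65
```

```text
t 32.75 tcp [0.4622 0.263  0.1969] jawyaw -92.29 down [ 0.005  0.004 -1.   ] F [-0.1 -0.3 -2.5] open 0.358
[{"xyz":[0.006,0.237,0.004],"twist":[-0.0003,-0.0001,-0.0001],"jaw":0.0},{"xyz":[0.012,0.473,0.008],"twist":[-0.0006,-0.0002,-0.0002],"jaw":0.0},{"xyz":[0.018,0.71,0.012],"twist":[-0.0009,-0.0003,-0.0004],"jaw":0.0},{"xyz":[0.024,0.947,0.015],"twist":[-0.0012,-0.0004,-0.0005],"jaw":0.0},{"xyz":[0.024,0.947,0.015],"twist":[-0.0012,-0.0004,-0.0005],"jaw":0.0}]
[{"xyz":[0.005,0.237,0.006],"twist":[-0.0003,-0.0001,-0.0001],"jaw":0.0},{"xyz":[0.01,0.473,0.011],"twist":[-0.0006,-0.0002,-0.0002],"jaw":0.0},{"xyz":[0.01,0.473,0.011],"twist":[-0.0006,-0.0002,-0.0002],"jaw":0.0}]
```

Request:
apply_moves(deltas=[{"xyz":[0,0.2,0],"twist":[0,0,0],"jaw":0},{"xyz":[0,0.4,0],"twist":[0,0,0],"jaw":0},{"xyz":[0,0.6,0],"twist":[-0.0005,0,0],"jaw":0},{"xyz":[0,0.75,0],"twist":[-0.001,0,0],"jaw":0},{"xyz":[0,0.75,0],"twist":[-0.001,0,0],"jaw":0}])

```text
time_s: 33.25
tcp_pos: [0.5386, 0.2593, 0.1965]
ee_rot: [[0.005, 0.999, -0.035], [0.003, -0.035, -0.999], [-1.0, 0.005, -0.003]]
ft_force: [0.5, 0.1, -1.6]
opening: 0.356
```

Request:
apply_moves(deltas=[{"xyz":[0,0.2,0],"twist":[0,0,0],"jaw":0},{"xyz":[0,0.4,0],"twist":[0,0,0],"jaw":0},{"xyz":[0,0.6,0],"twist":[0,0,0],"jaw":0},{"xyz":[0,0.66,0],"twist":[0,0,0],"jaw":0},{"xyz":[0,0.66,0],"twist":[0,0,0],"jaw":0}])

```text
time_s: 33.75
tcp_pos: [0.6042, 0.2568, 0.196]
ee_rot: [[0.004, 0.999, -0.036], [0.003, -0.036, -0.999], [-1.0, 0.004, -0.003]]
ft_force: [-0.5, -0.2, -1.4]
opening: 0.357
```

```bash
python3 go.py 0 25 .6045 .16 .194 -91.65;  python3 meas.py m8|grep -v scene
```

```text
t 33.75 tcp [0.6042 0.2568 0.196 ] jawyaw -92.04 down [ 0.004  0.003 -1.   ] F [-0.5 -0.2 -1.4] open 0.357
[{"xyz":[0.004,0.009,0.242],"twist":[-0.0003,-0.0001,-0.0002],"jaw":0.0},{"xyz":[0.009,0.019,0.484],"twist":[-0.0005,-0.0002,-0.0003],"jaw":0.0},{"xyz":[0.013,0.028,0.725],"twist":[-0.0008,-0.0003,-0.0005],"jaw":0.0},{"xyz":[0.018,0.037,0.967],"twist":[-0.0011,-0.0005,-0.0007],"jaw":0.0},{"xyz":[0.018,0.037,0.967],"twist":[-0.0011,-0.0005,-0.0007],"jaw":0.0}]
t 33.85
stand side 375 0.1577 [ 0.6055  0.1169 -2.765   0.6951]
stand both 375 0.1577 [6.028000e-01 1.172000e-01 1.784465e+02 9.854000e-01]
stand side 341 0.158 [ 0.6026  0.0276 -3.4475  0.7319]
stand both 341 0.158 [5.996000e-01 2.790000e-02 1.770368e+02 1.046200e+00]
stand side 322 0.1563 [ 6.034000e-01 -2.500000e-02  1.766541e+02  7.892000e-01]
stand both 322 0.1563 [ 0.6007 -0.0248 -4.8743  1.0932]
```

View pics/m8_side.png

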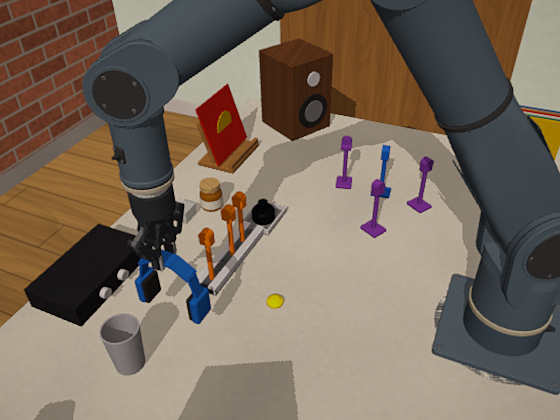

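Request:
apply_moves(deltas=[{"xyz":[0,0.01,0.24],"twist":[0,0,0],"jaw":0},{"xyz":[0,0.02,0.48],"twist":[-0.0005,0,0],"jaw":0},{"xyz":[0,0.035,0.72],"twist":[-0.0008,0,-0.0003],"jaw":0},{"xyz":[0,0.045,0.95],"twist":[-0.001,-0.0005,-0.0006],"jaw":0},{"xyz":[0,0.045,0.95],"twist":[-0.001,-0.0005,-0.0006],"jaw":0}])

```text
time_s: 34.35
tcp_pos: [0.6038, 0.1581, 0.1965]
ee_rot: [[-0.0, 0.999, -0.032], [-0.002, -0.032, -0.999], [-1.0, -0.0, 0.002]]
ft_force: [-1.0, -0.1, -1.8]
opening: 0.353
```

```bash
python3 go.py 0 15 .6055 .117 .1945 -91.65
```

```text
t 34.35 tcp [0.6038 0.1581 0.1965] jawyaw -91.85 down [-0.    -0.002 -1.   ] F [-1.  -0.1 -1.8] open 0.353
[{"xyz":[0.007,0.01,0.137],"twist":[-0.0002,0.0001,0.0],"jaw":0.0},{"xyz":[0.014,0.02,0.274],"twist":[-0.0004,0.0002,0.0],"jaw":0.0},{"xyz":[0.021,0.031,0.41],"twist":[-0.0006,0.0003,0.0],"jaw":0.0},{"xyz":[0.021,0.031,0.41],"twist":[-0.0006,0.0003,0.0],"jaw":0.0}]
```

Request:
apply_moves(deltas=[{"xyz":[0,0.01,0.137],"twist":[0,0,0],"jaw":0},{"xyz":[0,0.02,0.274],"twist":[-0.0004,0,0],"jaw":0},{"xyz":[0,0.03,0.41],"twist":[-0.0006,0,0],"jaw":0},{"xyz":[0,0.03,0.41],"twist":[-0.0006,0,0],"jaw":0}])

```text
time_s: 34.75
tcp_pos: [0.6056, 0.1139, 0.1967]
ee_rot: [[-0.0, 0.999, -0.032], [-0.004, -0.032, -0.999], [-1.0, 0.0, 0.004]]
ft_force: [-0.1, -0.4, -1.5]
opening: 0.357
```

Request:
apply_moves(deltas=[{"xyz":[0,0,0],"twist":[0,0,0],"jaw":0}])

```text
time_s: 34.85
tcp_pos: [0.6056, 0.1141, 0.1967]
ee_rot: [[-0.0, 0.999, -0.032], [-0.003, -0.032, -0.999], [-1.0, -0.0, 0.003]]
ft_force: [0.3, -0.3, -1.1]
opening: 0.358
```

```bash
python3 go.py 0 15 .6055 .117 .16 -91.65; python3 - <<'E'
from h import *
for n in ("wrist","side","scene"):
    p,d,c,W=grab(n,"p9")
    h=cv2.cvtColor(p,cv2.COLOR_BGR2HSV)
    m=(h[...,0]>95)&(h[...,0]<125)&(h[...,1]>120)&np.isfinite(W[...,0])&(abs(W[...,1]-.117)<.06)&(abs(W[...,0]-.605)<.09)&(W[...,2]>.05)
    P=W[m]; 
    if len(P)>50:
        print(n,'blue z',np.percentile(P[:,2],[1,99]).round(4),'x',np.percentile(P[:,0],[1,99]).round(4),'y',np.percentile(P[:,1],[1,99]).round(4))
    cv2.imwrite(f"pics/p9c_{n}.png",cv2.resize(p[180:330,120:320] if n=='side' else p[170:320,280:430],None,fx=3.5,fy=3.5))
E
```

```text
t 34.85 tcp [0.6056 0.1141 0.1967] jawyaw -91.83 down [-0.    -0.003 -1.   ] F [ 0.3 -0.3 -1.1] open 0.358
[{"xyz":[0.122,-0.0,-0.01],"twist":[-0.0002,0.0002,0.0],"jaw":0.0},{"xyz":[0.245,-0.001,-0.02],"twist":[-0.0003,0.0003,0.0],"jaw":0.0},{"xyz":[0.367,-0.001,-0.03],"twist":[-0.0005,0.0005,0.0],"jaw":0.0},{"xyz":[0.367,-0.001,-0.03],"twist":[-0.0005,0.0005,0.0],"jaw":0.0}]
wrist blue z [0.1266 0.281 ] x [0.5522 0.6753] y [0.0619 0.1686]
side blue z [0.0754 0.4796] x [0.5301 0.6705] y [0.0755 0.1397]
scene blue z [0.0755 0.2008] x [0.5417 0.6772] y [0.0888 0.1297]
```

View pics/p9c_side.png

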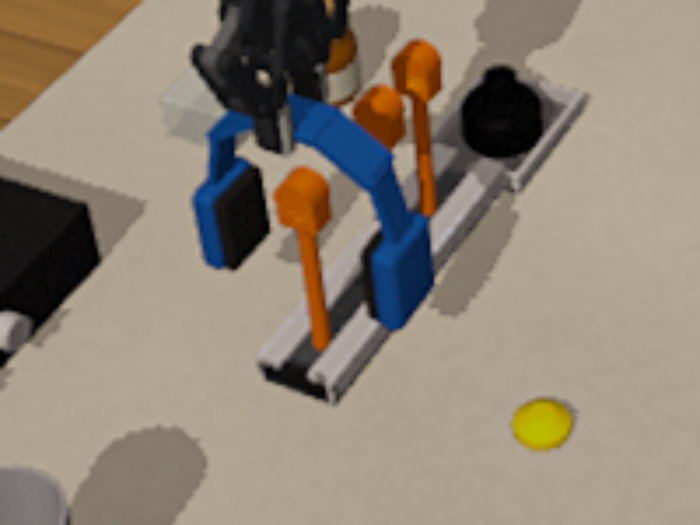

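View pics/p9_wrist.png

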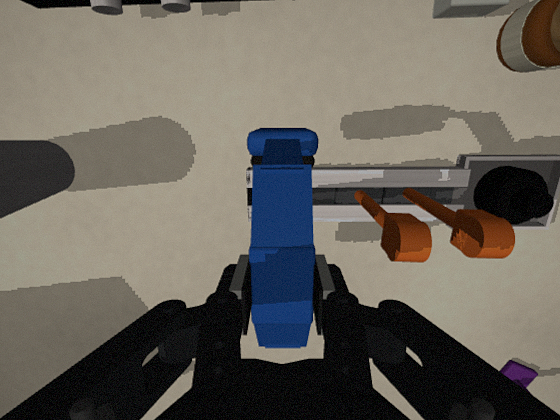

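View pics/p9c_scene.png

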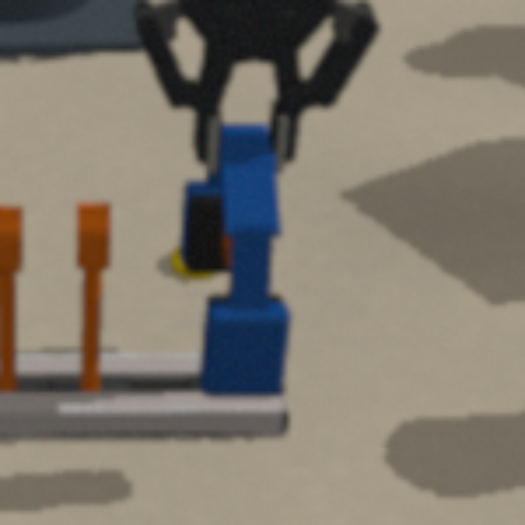

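Request:
apply_moves(deltas=[{"xyz":[0.1,0,-0.03],"twist":[0,0.0005,0],"jaw":0},{"xyz":[0.2,0,-0.03],"twist":[0,0.0005,0],"jaw":0},{"xyz":[0.28,0,-0.03],"twist":[0,0.0005,0],"jaw":0},{"xyz":[0.33,0,-0.03],"twist":[0,0.0005,0],"jaw":0},{"xyz":[0.34,0,-0.03],"twist":[0,0.0005,0],"jaw":0}])

```text
time_s: 35.5
tcp_pos: [0.6052, 0.1173, 0.1615]
ee_rot: [[-0.002, 1.0, -0.031], [-0.001, -0.031, -1.0], [-1.0, -0.002, 0.001]]
ft_force: [-0.7, -0.3, -1.8]
opening: 0.359
```

```bash
python3 go.py 0 15 .6055 .117 .16 -91.65
```

```text
t 35.5 tcp [0.6052 0.1173 0.1615] jawyaw -91.78 down [-0.002 -0.001 -1.   ] F [-0.7 -0.3 -1.8] open 0.359
[{"xyz":[0.015,0.003,0.003],"twist":[-0.0004,0.0001,0.0003],"jaw":0.0},{"xyz":[0.015,0.003,0.003],"twist":[-0.0004,0.0001,0.0003],"jaw":0.0}]
```

Request:
apply_moves(deltas=[{"xyz":[0.008,0.003,0],"twist":[0,0,0],"jaw":0},{"xyz":[0.015,0.003,0],"twist":[0,0,0],"jaw":0}])

```text
time_s: 35.7
tcp_pos: [0.6056, 0.1172, 0.1601]
ee_rot: [[-0.002, 1.0, -0.031], [-0.001, -0.031, -1.0], [-1.0, -0.001, 0.001]]
ft_force: [0.0, -0.2, -1.5]
opening: 0.356
```

Request:
apply_moves(deltas=[{"xyz":[0.004,0,0],"twist":[0,0,0],"jaw":0},{"xyz":[0.008,0,0],"twist":[0,0,0],"jaw":0}])

```text
time_s: 35.9
tcp_pos: [0.6059, 0.1172, 0.1597]
ee_rot: [[-0.001, 1.0, -0.031], [-0.0, -0.031, -1.0], [-1.0, -0.001, 0.0]]
ft_force: [-0.2, -0.6, 2.7]
opening: 0.356
```

Request:
apply_moves(deltas=[{"xyz":[0,0,0],"twist":[0,0,0],"jaw":0.37},{"xyz":[0,0,0],"twist":[0,0,0],"jaw":0.42},{"xyz":[0,0,0],"twist":[0,0,0],"jaw":0.48},{"xyz":[0,0,0],"twist":[0,0,0],"jaw":0.53},{"xyz":[0,0,0],"twist":[0,0,0],"jaw":0.53}])

```text
time_s: 36.4
tcp_pos: [0.6059, 0.1173, 0.1598]
ee_rot: [[-0.001, 1.0, -0.031], [-0.0, -0.031, -1.0], [-1.0, -0.001, 0.0]]
ft_force: [-0.3, -1.1, 0.0]
opening: 0.533
```

```bash
python3 - <<'E'
from h import *
for n in ("side","scene","wrist"):
    p,d,c,W=grab(n,"p10")
    cv2.imwrite(f"pics/p10c_{n}.png",cv2.resize(p[180:330,120:320] if n=='side' else p[170:320,280:430],None,fx=3.5,fy=3.5))
E
```

```text
(no output)
```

View pics/p10c_side.png

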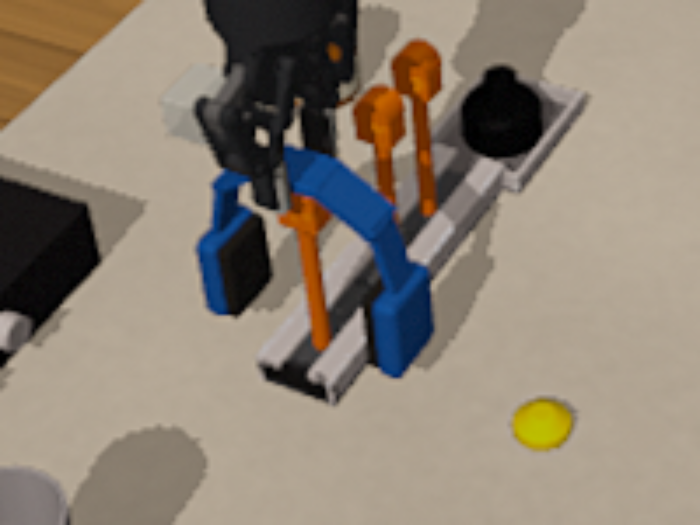

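View pics/p10_wrist.png

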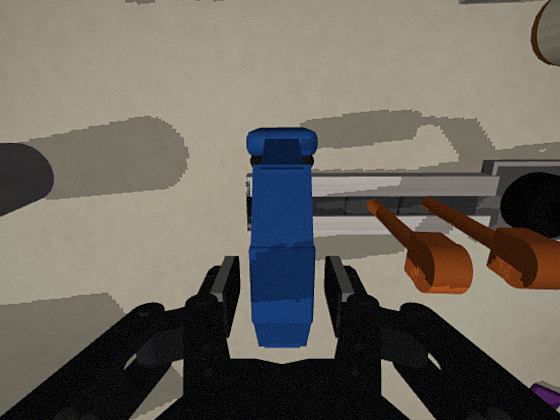

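Hanging, with clear fingers either side. Retreat straight up.

Request:
apply_moves(deltas=[{"xyz":[-0.1,0,0],"twist":[0,0,0],"jaw":0.53},{"xyz":[-0.25,0,0],"twist":[0,0,0],"jaw":0.53},{"xyz":[-0.45,0,0],"twist":[0,0,0],"jaw":0.53},{"xyz":[-0.75,0,0],"twist":[0,0,0],"jaw":0.53},{"xyz":[-0.95,0,0],"twist":[0,0,0],"jaw":0.53}])

```text
time_s: 37.05
tcp_pos: [0.6064, 0.1173, 0.2574]
ee_rot: [[0.001, 1.0, -0.031], [0.0, -0.031, -1.0], [-1.0, 0.001, -0.0]]
ft_force: [0.9, 0.2, 0.0]
opening: 0.528
```

Request:
apply_moves(deltas=[{"xyz":[-0.4,0,0],"twist":[0,0,0],"jaw":0.53},{"xyz":[-0.4,-0.4,0],"twist":[0,0,0],"jaw":0.53},{"xyz":[-0.4,-0.9,0],"twist":[0,0,0],"jaw":0.53},{"xyz":[-0.4,-0.9,0],"twist":[0,0,0],"jaw":0.53}])

```text
time_s: 37.45
tcp_pos: [0.5098, 0.1198, 0.2975]
ee_rot: [[-0.004, 1.0, -0.03], [-0.0, -0.03, -1.0], [-1.0, -0.004, 0.0]]
ft_force: [0.7, -0.3, 0.3]
opening: 0.529
```

```bash
python3 meas.py m11 ; python3 chk.py k11; python3 - <<'E'
from h import *
Ws=[];
for n in ("scene","side"):
    p,d,c,W=grab(n)
    for l in ["tumbler","cap","jar"]:
        for r in trace(n,l)[:1]:
            P=W[r['region']]; P=P[np.isfinite(P[:,0])]; print(n,l,round(r['conf'],2),'lo',np.percentile(P,2,0).round(3),'hi',np.percentile(P,98,0).round(3))
    Q=near([W],.604,.117,.085,.03); h=Q
    T=Q[Q[:,2]>.156]; print('top',len(T),np.percentile(T[:,2],95).round(4),rect(T))
    D=Q-np.array([0,0,.030]); D=D[(D[:,2]<.062)|(D[:,2]>.125)]; D=D[~((abs(D[:,0]-.604)<.03)&(D[:,2]<.1))]
    print('phones hung',np.round(fit(D,PH,.604,.117,(-2,)),4))
    cv2.imwrite(f"pics/f_{n}.png",cv2.resize(p[160:310,170:400] if n=="scene" else p[150:310,120:320],None,fx=3.4,fy=3.4))
E
```

```text
t 37.55
stand scene 120 0.1501 [6.078000e-01 1.178000e-01 1.591081e+02 1.520810e+01]
stand side 120 0.1501 [6.033000e-01 1.173000e-01 1.809528e+02 1.037430e+01]
stand both 120 0.1501 [ 0.6039  0.1174  0.1481 11.9072]
stand scene 330 0.1573 [0.5988 0.0291 0.3182 0.7432]
stand side 330 0.1573 [ 0.6022  0.0279 -4.5054  0.7382]
stand both 330 0.1573 [5.997000e-01 2.810000e-02 1.739509e+02 1.077300e+00]
stand scene 290 0.1567 [ 0.5999 -0.0244 -4.7381  0.6406]
stand side 290 0.1567 [ 6.035000e-01 -2.520000e-02  1.747498e+02  7.273000e-01]
stand both 290 0.1567 [ 0.6006 -0.025  -4.7227  1.0437]
wrist knob 443 [596.3, -131.2] z 0.0611 disc 1231 ((596.2286987304688, -130.6151580810547), 29.95168685913086)
scene knob 90 [596.5, -133.2] z 0.0603 disc 264 ((598.868896484375, -131.81361389160156), 29.30716323852539)
side knob 66 [597.2, -132.6] z 0.0615 disc 189 ((596.4758911132812, -127.57955169677734), 29.5421199798584)
scene tumbler 0.61 lo [0.607 0.336 0.006] hi [0.674 0.402 0.106]
scene jar 0.94 lo [ 0.728 -0.155  0.006] hi [ 0.779 -0.101  0.077]
top 255 0.164 (608.8, 116.5, 31.7, 56.4, 88.7)
phones hung [ 0.6024  0.1178 -1.9651  1.1962]
side tumbler 0.7 lo [0.607 0.338 0.007] hi [0.674 0.404 0.107]
side cap 0.64 lo [0.433 0.106 0.002] hi [0.464 0.135 0.019]
side jar 0.82 lo [ 0.721 -0.145  0.002] hi [ 0.774 -0.099  0.079]
top 330 0.1648 (602.7, 83.7, 103.1, 66.7, 88.9)
phones hung [ 0.6051  0.1151 -1.6359  2.0315]
```

View pics/f_side.png

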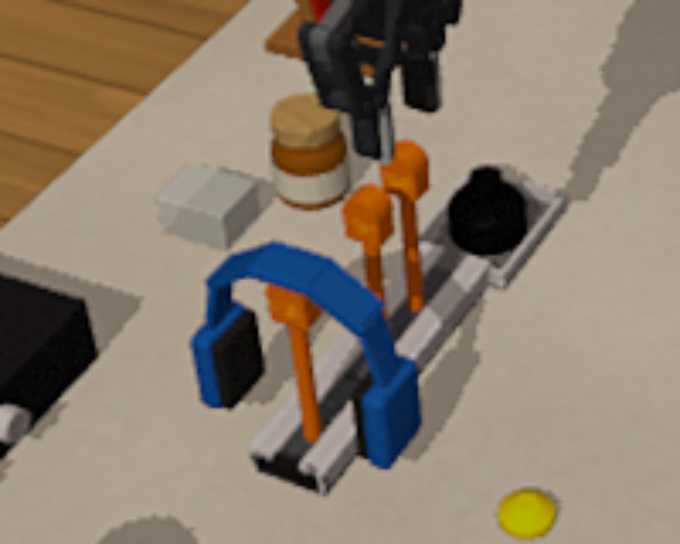

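View pics/f_scene.png

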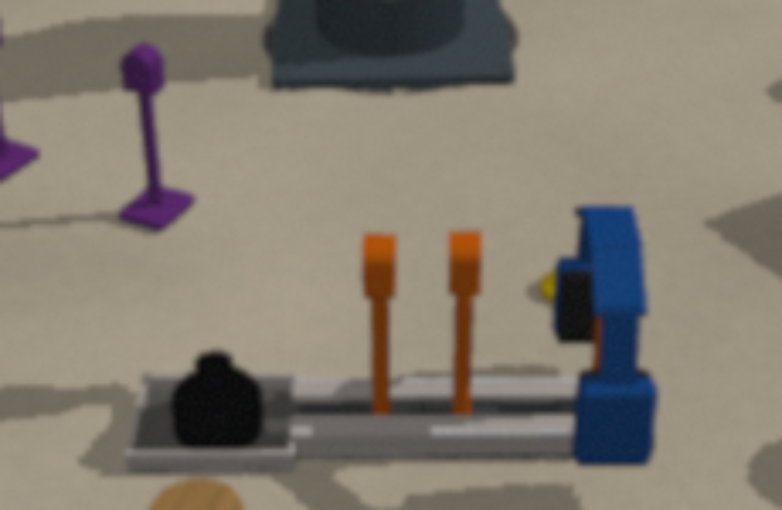

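Request:
apply_moves(deltas=[{"xyz":[0,0,0],"twist":[0,0,0],"jaw":0.53},{"xyz":[0,0,0],"twist":[0,0,0],"jaw":0.53},{"xyz":[0,0,0],"twist":[0,0,0],"jaw":0.53},{"xyz":[0,0,0],"twist":[0,0,0],"jaw":0.53},{"xyz":[0,0,0],"twist":[0,0,0],"jaw":0.53}])

```text
time_s: 38.6
tcp_pos: [0.5166, 0.1201, 0.2971]
ee_rot: [[0.001, 0.999, -0.032], [-0.0, -0.032, -1.0], [-1.0, 0.001, 0.0]]
ft_force: [0.1, 0.2, 0.2]
opening: 0.529
```

```bash
python3 - <<'E'
from h import *
for n in ("scene",):
    p,d,c,W=grab(n,"fin"); 
    Q=near([W],.604,.117,.085,.03); D=Q-np.array([0,0,.030]); D=D[(D[:,2]<.062)|(D[:,2]>.125)]; D=D[~((abs(D[:,0]-.604)<.03)&(D[:,2]<.1))]
    print('phones',np.round(fit(D,PH,.604,.117,(-2,)),4))
    h=cv2.cvtColor(p,cv2.COLOR_BGR2HSV); m=(h[...,0]>20)&(h[...,0]<35)&(h[...,1]>150)&(abs(W[...,0]-.45)<.05)&(abs(W[...,1]-.117)<.05); print('cap',np.percentile(W[m],[2,98],axis=0).round(3))
print(sign_off())
E
```

```text
phones [ 0.6024  0.1179 -1.9277  1.5961]
cap [[0.448 0.098 0.004]
 [0.463 0.106 0.015]]
the job is handed in; nothing more can be done
None
```

The job is done and handed in at about 39 s. There were three orange stands, and I lowered each into the loading gap and slid it under the lips. The black weight then went flat into the gap, and the only headphones present, the blue pair, were hung last on the stand at the far end.

My last checks:
- **Stands:** they stand at about +134, +45 and -8 mm along the rail, so each whole foot is under the lips. The middle one moved about 14 mm along the channel by itself during the run, most likely the announced knock, and stayed under the lips.
- **Weight:** it lies within 2 mm of the gap centre in two of the three cameras. Its knob top read 60 to 61 mm against the 58 mm expected, which I took as depth noise.
- **Headphones:** the top of the band was at about 164 mm, with the pair centred within 2–3 mm on the stand. They were still in the same place at the last look, about a second later.
- **Bystanders:** the tumbler and jar read the same as at the start. The spindle cap was half hidden behind the headphones. Its visible edges agree with the starting position, but I could not fully re-measure it.

The side and scene cameras disagreed by about 3 mm in x throughout. I relied on the wrist camera for the fits.

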